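# Reset the swivel angle of a micromanipulator

## Robot

A 6-joint arm with a two-finger parallel gripper is mounted at the origin on the work surface. World frame = base frame: x ahead of the robot, y to its left, z up, the work surface at z = 0. Lengths are in m, angles in degrees, forces in N, time in s.
With the tool pointing down it reaches from about 0.375 to 0.9 m from the base axis. Payload 3.1 kg.
Tool frame: the origin (TCP) lies midway between the tips of the shut fingers; the grasp point (between the pads) lies 19 mm behind it; x points along the fingers, y is the direction in which the jaws open and shut, and the axes are right-handed (so a half turn about x gives the same grasp; the last joint's range is limited). The gripper opens to 87 mm and grips with 3 to 60 N. Pads are 19 mm wide; open, the fingers measure 117 mm over their backs; the gripper's body (75 mm by 190 mm) begins 51 mm behind the grasp point.
Start: joints at [60.017, 30.224, 82.088, -0, 67.689, -10.227], TCP at [0.211, 0.588, 0.223] pointing down, gripper open.
Joint ranges: [-176.69, 176.69], [-43.24, 126.21], [12.49, 139.97], [-82, 262], [0, 151.66], [-163.58, 163.58]. Speed limits (degrees/s): [159.86, 159.86, 180, 180, 180, 180].

## Interface

Orientations are given as a 3x3 rotation matrix whose columns are the frame's x, y, z axes.
In Python, from rig import bot gives the robot as it stands.
- The arm moves only by the tool play_rows, never from a script. Its argument "motion" is a list of rows, each a list of 3 entries, a list of its own where there are three numbers: the shift along the tool's x, y, z in mm, then the turn, a rotation vector about the tool's x, y, z in degrees, then the opening, from 0 (shut) to 1 (fully open). A call has 1 to 8 rows; each row is the pose to reach, as a shift and turn from the pose commanded when the call began, along the tool's axes at that moment; what a row does not reach only later rows make up. A row lasts 1/10 s, in which the tool goes at most 50 mm and 8.59 degrees, less where a joint would pass 70% of its speed; a pose out of reach is approached as far as the arm can. A call with a gripper value outside its range is refused whole. The fingers move at their own pace and stop on an object; the grip force is fixed at half the most. Time passes only in rows, so rows that repeat a pose let the fingers close. It gives the time, the measured TCP pose, the force and the opening at its end, in the units of the state.
- bot.read_state(): the state, without advancing time (a new reading comes with each control period).
- bot.capture(name): name is "scene" or "top" or "wrist"; returns a dict with "img" (384x512x3 uint8, blue, green, red), "mtx" (3x3 intrinsics, pixels), "rvec" (rotation vector, rad) and "tvec" (3), from world to camera coordinates, as OpenCV has them. Camera axes: x right, y down, z forward; pixel columns grow to the right and rows downward; lengths in m; the calibration is good to about 2 mm. A picture is of the moment at which its call begins. There is no depth.
- bot.hand_in(): hands the job in, once; it reports no verdict.
The state is a dict: "time_s": time; "joint_positions": joint angles; "qvel": joint speeds; "tau": joint torques, N m; "position": TCP position; "tcp_rot": TCP orientation; "force": force on the tool from outside, world axes, zero at the start; "moment": the same for the moment, N m; "opening": opening from 0.0 (shut) to 1.0 (fully open).
Only numpy, scipy, OpenCV 4.12 (cv2) and the standard library are available. Lean on these libraries where they do the work, as an engineer would, in place of code of your own. Each camera call takes 0.05 s, during which the arm holds its last target.

## Task

The clamp that locks the micromanipulator's swivel was left cranked down far too hard. Slacken the clamp knob by its red-handled lever until the clamp lets go, swing the head by its cream column so that the black pointer stands on the red line of the scale ring, then retighten the knob with about 8 N at the lever's handle, firm but not as hard as you found it. Never force the head round under a biting clamp, and leave the glass capillary, the scale ring and the other things on the bench alone.

Things in the scene. Friction and masses are not known exactly. Their poses are not given: they have to be found in the camera images.
- pivot (a point): Fixed point on the vertical swivel axis, level with the turntable's top, 28 mm above the bench. The base is a dark grey plate 220 x 180 x 16 mm, fixed to the bench; its x axis (given here) points from the clamp knob towards the swivel axis, z up.
- swivel: The head that swings about the swivel axis; origin on that axis at bench height, x axis towards its pointer, z up. Aluminium turntable of 120 mm diameter, top 28 mm up; on it black slides to 60 mm height, reaching 35 mm from the axis, and the cream column. With the clamp slack it turns with about 0.3 N m and stays where it is left. It can turn at least 0.7 rad past the red line either way.
- column_grip (a point): Centre line of the cream column, 16 mm below its flat top, 132 mm above the bench, 8 mm from the swivel axis towards the pointer: the place to take the head. The column is 36 x 36 mm, sides along the head's x and y, from 60 to 148 mm up. What sticks out at its y sides (drive knobs, rod, carriage) stays below 110 mm height. Moves with the head, same axes.
- pointer (a point): Tip of the black pointer on the turntable, 72 mm from the swivel axis, 26 mm above the bench; axes as those of the head.
- scale_ring: White graduated ring round the turntable, 163 mm diameter, top 22 mm above the bench, short lines every 5 and long lines every 10 degrees; origin on the swivel axis at bench height, x axis towards its one red line. Set beforehand; stiff (0.6 N m); not to be turned.
- red_line (a point): Middle of the red line on the scale ring, 72 mm from the swivel axis, 22 mm above the bench.
- clamp_strap: Flat steel clamp strap under the knob, 70 x 26 mm, top 39 mm above the bench; drawn down by the knob, its brass nose holds the turntable's rim; it does not turn. Origin on the swivel axis at bench height. Tightening with 7 to 9 N at the lever's handle makes it press with about 50 to 68 N.
- capillary: Glass capillary at the front end of a steel rod that the column carries on its +y side: 83 to 88 mm above the bench, 111 to 166 mm before the swivel axis (along the head's x) and 40 mm to its +y. Fragile: not to be touched. Origin and axes are the head's.
- dish_mid (a point): Bystander: middle of a closed clear dish, 63 mm diameter, 15 mm high.
- tweezers_mid (a point): Bystander: middle of steel tweezers lying flat, 130 mm long, 8 mm high.
- capillary_box_mid (a point): Bystander: middle of a blue box with a clear lid, 112 x 42 x 23 mm.
- well_plate_mid (a point): Bystander: middle of a clear 24-well plate, 128 x 86 x 20 mm.
- tube_rack_mid (a point): Bystander: middle of an orange rack with small tubes, 70 x 150 x 48 mm.
- reagent_bottle_mid (a point): Bystander: middle of a bottle with a blue cap, 60 mm diameter, 130 mm high.
- tip_box_mid (a point): Bystander: middle of a pipette-tip box, 122 x 87 x 63 mm.
- knob_axis (a point): Top of the black hub of the clamp knob (30 mm diameter), on its fixed vertical axis, 66 mm above the bench, 92 mm from the swivel axis on the base's -x side. Anticlockwise from above slackens, clockwise tightens. Found 0.75 to 1.45 rad past the point where the clamp bites, not known more closely: the lever can be set on the hub in any direction, so its direction tells nothing.
- lever_grip (a point): Middle of the lever's red handle (17 mm thick, 37 mm long), 58 mm from the knob's axis, 65 mm above the bench; free room below and around it. Force here square to the lever while it moves: slack 1 N; past biting it takes 8 N at about 0.48 rad and climbs by 15 N per rad; under 7 N it ends too loose, over 9 N too tight. Slackening takes 4 to 10 N at first. It stays where it is left.

How it is judged (in metres and radians):
On the way, in this order (a step that is already met when the one before it is completed fails the run):
1. the clamp is slack: the strap presses on the turntable with less than 6 N (contact force between clamp_strap and swivel below 6 N), for 0.2 s.
2. with the clamp slack, the head points along the red line within 1.7 degrees (angle between the x axis of swivel and the x axis of scale_ring, either way round below 0.03 rad and contact force between clamp_strap and swivel below 20 N), for 0.2 s.
At the end, for the whole second after the job is handed in: The pointer stands on the red line within 1.7 degrees, the head is at rest, and the strap clamps it with 42 to 76 N, as it does when the knob was tightened with about 8 N (7 to 9 N) at the lever's handle (angle between the x axis of swivel and the x axis of scale_ring, either way round below 0.03 rad and contact force between clamp_strap and swivel between 42 and 76 N and angular speed of swivel below 0.05 rad/s); the robot touches nothing.
It fails at once if the head turned (faster than 0.3 rad/s) while the strap presses with more than 20 N (angular speed of swivel above 0.3 rad/s and contact force between clamp_strap and swivel above 20 N).
It fails at once if the knob forced still tighter than it was found (strap pressing with over 230 N) (contact force between clamp_strap and swivel above 230 N).
It fails at once if the glass capillary touched (more than 0.5 N) (contact force between capillary and anything else above 0.5 N).
It fails at once if the scale ring turned off its setting by more than 4 mm (distance of red_line from where it was at the start of the episode above 0.004 m).
It fails at once if a bystander pushed more than 20 mm (distance of any of dish_mid, tweezers_mid, capillary_box_mid, well_plate_mid, tube_rack_mid, reagent_bottle_mid, tip_box_mid from where it was at the start of the episode above 0.02 m).
It also fails if it takes over 72 s, if anything falls off the work surface, if the arm or the gripper's body presses on something with over 40 N, if the wrist force passes 120 N, or if a joint passes its speed limit or range.

## Working session

There is one attempt and no reset: what is moved stays moved. The work goes in short steps, Python scripts to look and compute and a tool call to move; the robot and the scene stay as the last step left them, time stands still between calls to the robot, and variables do not carry over. Pictures are saved under pics/ and viewed, and the job is handed in when it is done.

Besides the shell and the picture viewer there is one more tool, called as a command line: name --argument value ..., lists and objects as JSON in quotes. play_rows: Moves the arm, as the interface text tells. Its arguments: {"type":"object","properties":{"motion":{"type":"array"}},"required":["motion"]}

```bash
ls; mkdir -p pics; python3 - <<'E'
from rig import bot
import cv2
s=bot.read_state()
for k,v in s.items(): print(k,v)
for n in ["scene","top","wrist"]:
    c=bot.capture(n); cv2.imwrite(f"pics/{n}0.png",c["img"]); print(n,c["mtx"].tolist() if hasattr(c["mtx"],'tolist') else c["mtx"],c["rvec"],c["tvec"])
E
```

```text
pics
time_s 0.0
joint_positions [ 6.00172636e+01  3.02783215e+01  8.21555364e+01 -6.12187554e-04
  6.76888296e+01 -1.02276287e+01]
qvel [-0.00889157  0.06352128 -0.03030776  0.02502363  0.06931845  0.04854715]
tau [-1.69538256e-03 -4.40046501e+01 -1.76589614e+01  6.31876267e-02
  5.82797604e-02 -1.48864947e-04]
position [0.21086176 0.58758744 0.22158326]
tcp_rot [[-1.06152909e-03  3.37995672e-01  9.41147065e-01]
 [-1.85968227e-03  9.41145301e-01 -3.37997136e-01]
 [-9.99997707e-01 -2.10902831e-03 -3.70488559e-04]]
force [-0.3738601   0.49921102 -0.45377568]
moment [-0.02937349 -0.05984622 -0.0164334 ]
opening 0.9980729141451646
scene [[406.72796232188074, 0.0, 260.961051012717], [0.0, 406.72796232188074, 188.9321698682973], [0.0, 0.0, 1.0]] [ 1.97494152  1.22136601 -0.59564532] [-0.27100482 -0.2540189   1.64697554]
top [[383.0983816634302, 0.0, 254.34924899010798], [0.0, 383.0983816634302, 195.55681450262], [0.0, 0.0, 1.0]] [ 2.16823358 -2.18742421  0.08660018] [0.00259801 0.63437177 1.07625673]
wrist [[306.39814688326345, 0.0, 256.8394672212589], [0.0, 306.39814688326345, 188.72430350418628], [0.0, 0.0, 1.0]] [-2.36016965 -1.65989228 -0.24933206] [-0.62386439 -0.03486572  0.3910643 ]
```

View pics/scene0.png

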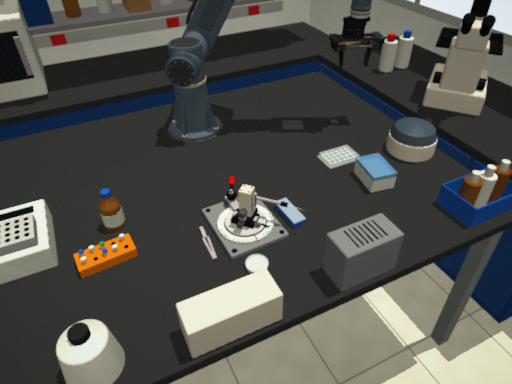

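View pics/top0.png

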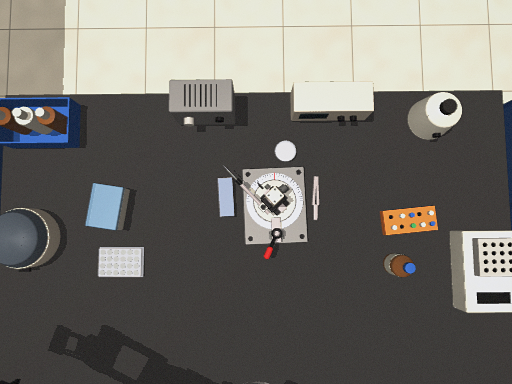

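View pics/wrist0.png

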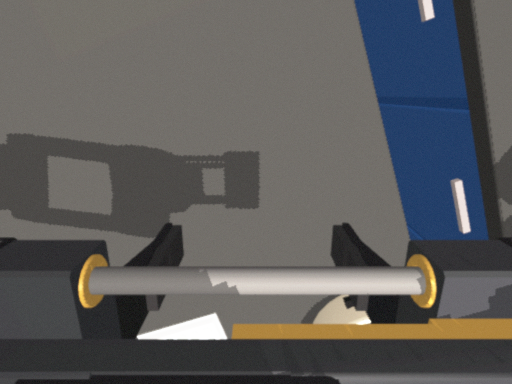

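```bash
cat > h.py <<'E'
import numpy as np, cv2
from rig import bot
def ray(c,uv,z):
    R,_=cv2.Rodrigues(np.array(c["rvec"],float)); t=np.array(c["tvec"],float).ravel()
    o=-R.T@t; d=R.T@np.linalg.inv(np.array(c["mtx"]))@np.array([uv[0],uv[1],1.])
    return o+d*(z-o[2])/d[2]
def proj(c,P):
    return cv2.projectPoints(np.array(P,float).reshape(-1,3),np.array(c["rvec"]),np.array(c["tvec"]),np.array(c["mtx"]),None)[0].reshape(-1,2)
def crop(c,x0,y0,w,h,s,name):
    cv2.imwrite(name,cv2.resize(c["img"][y0:y0+h,x0:x0+w],None,fx=s,fy=s,interpolation=cv2.INTER_CUBIC))
def red(c):
    b,g,r=[c["img"][...,i].astype(int) for i in range(3)]
    return ((r>110)&(g<60)&(b<60)).astype(np.uint8)
E
python3 - <<'E'
from h import *
import pickle
c=bot.capture("top"); s=bot.capture("scene")
crop(c,205,130,130,140,5,"pics/top1.png" ) if False else crop(c,210,135,120,115,5,"pics/top1.png")
cv2.imwrite("pics/top1.png",cv2.resize(c["img"][145:265,210:330],None,fx=5,fy=5,interpolation=cv2.INTER_CUBIC))
cv2.imwrite("pics/sc1.png",cv2.resize(s["img"][165:275,190:310],None,fx=5,fy=5,interpolation=cv2.INTER_CUBIC))
for n,k in (("top",c),("scene",s)):
    m=red(k); N,l,st,ce=cv2.connectedComponentsWithStats(m)
    for i in range(1,N):
        if st[i,4]>2: print(n,st[i],ce[i],ray(k,ce[i],0.065),ray(k,ce[i],.022))
R,_=cv2.Rodrigues(c["rvec"]);print(-R.T@c["tvec"].ravel(),R)
E
```

```text
top [264 247   9  12  66] [267.87878788 252.37878788] [ 0.4744943  -0.03883569  0.065     ] [ 0.47169328 -0.04017236  0.022     ]
scene [248   5  11  10  88] [253.375        9.68181818] [-1.16088245  0.81947252  0.065     ] [-1.30483737  0.88686339  0.022     ]
scene [166  17  13  11 113] [172.34513274  21.92035398] [-1.1600162   0.26567566  0.065     ] [-1.30392272  0.302126    0.022     ]
scene [ 50  34  17  12 145] [57.97241379 39.33793103] [-1.15644322 -0.39656495  0.065     ] [-1.30015012 -0.39711386  0.022     ]
scene [388  34   8   7  41] [391.43902439  36.82926829] [-0.3188192   1.26814197  0.065     ] [-0.4157282   1.36059991  0.022     ]
scene [229 176   6   8  46] [231.5        179.65217391] [ 0.47533693 -0.03346318  0.065     ] [ 0.42279727 -0.01372566  0.022     ]
[ 0.54353335 -0.00588964  1.12485539] [[-0.00867322 -0.99995676 -0.00335439]
 [-0.99656188  0.00892008 -0.08237025]
 [ 0.08239661  0.00262844 -0.99659615]]
```

View pics/top1.png

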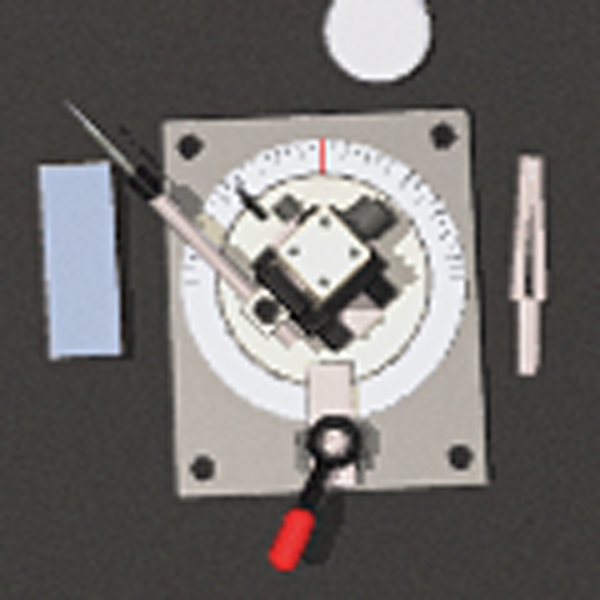

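View pics/sc1.png

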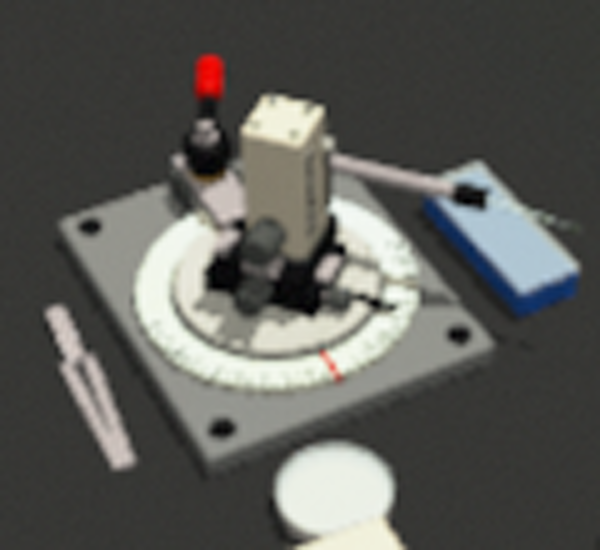

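```bash
python3 - <<'E'
from h import *
c=bot.capture("top"); w=bot.capture("wrist"); st=bot.read_state()
f=lambda x,y:(210+(x-2)/5,145+(y-2)/5)
k=ray(c,f(332,440),.066); g=ray(c,(267.88,252.38),.065)
print("knob",k,"grip",g,"len",np.linalg.norm(g-k),"az",np.degrees(np.arctan2(*(g-k)[1::-1])))
# column top corners
T=[ray(c,f(*p),.148) for p in [(325,205),(373,253),(325,303),(277,253)]]
print(np.array(T), np.mean(T,0))
for i in range(4):
    d=T[(i+1)%4]-T[i]; print(np.linalg.norm(d),np.degrees(np.arctan2(d[1],d[0])))
# ring ellipse: boundary points
b=[ray(c,f(*p),.022) for p in [(324,139),(183,278),(466,272)]]
print(b)
rl=ray(c,f(323,156),.022);print("red",rl)
pt=ray(c,f(240,193),.026);print("ptr",pt)
# wrist cam in tool
R,_=cv2.Rodrigues(w["rvec"]); o=-R.T@w["tvec"].ravel()
Rt=st["tcp_rot"]; print("cam in tool",Rt.T@(o-st["position"]), "axes in tool", Rt.T@R.T)
E
```

```text
knob [ 0.5283002  -0.06176625  0.066     ] grip [ 0.47449098 -0.03883898  0.065     ] len 0.058498648240168 az 156.9218935667506
[[ 0.64944493 -0.05544928  0.148     ]
 [ 0.6245302  -0.07968027  0.148     ]
 [ 0.59913474 -0.05479386  0.148     ]
 [ 0.62496993 -0.03057072  0.148     ]] [ 0.62451995 -0.05512353  0.148     ]
0.03475463522601922 -135.79707539508306
0.03555647242449019 135.58004567091356
0.03541493483751272 43.15551888577912
0.03489940345236703 -45.46848596065632
[array([ 0.70163599, -0.06176323,  0.022     ]), array([0.62148069, 0.020653  , 0.022     ]), array([ 0.62349613, -0.14268169,  0.022     ])]
red [ 0.69169717 -0.06105414  0.022     ]
ptr [ 0.67007945 -0.01268234  0.026     ]
cam in tool [-0.16148045 -0.00040444 -0.08186855] axes in tool [[-6.52465305e-04 -2.95465748e-01  9.55353111e-01]
 [ 9.99999736e-01 -4.98272364e-04  5.28854421e-04]
 [ 3.19767686e-04  9.55353204e-01  2.95465995e-01]]
```

play_rows --motion '[[[10,-60,60],[8,0,0],1],[[10,-90,85],[16,0,0],1],[[10,-125,115],[24,0,0],1],[[10,-155,143],[32,0,0],1],[[10,-185,170],[40,0,0],1],[[10,-215,200],[48,0,0],1],[[10,-250,230],[56,0,0],1],[[10,-280,257],[64,0,0],1]]'

```text
time_s: 1.15
position: [0.359, 0.2359, 0.2128]
tcp_rot: [[0.001, 0.995, 0.103], [0.0, 0.103, -0.995], [-1.0, 0.001, 0.0]]
force: [1.7, 0.5, 0.1]
opening: 0.997
```

play_rows --motion '[[[0,6,18],[8,0,0],1],[[0,12,40],[16,0,0],1],[[0,20,65],[24,0,0],1],[[0,28,90],[32,0,0],1],[[0,36,115],[40,0,0],1],[[0,44,140],[48,0,0],1],[[0,52,165],[56,0,0],1],[[0,60,190],[64,0,0],1]]'

```text
time_s: 1.95
position: [0.4392, 0.0544, 0.2128]
tcp_rot: [[0.001, 0.528, -0.849], [-0.0, -0.849, -0.528], [-1.0, 0.0, -0.0]]
force: [-0.3, 0.0, -0.6]
opening: 1.001
```

```bash
cat >> h.py <<'E'
def tgt(pos,az):
    """shift (mm) and turn about x (deg) from current measured pose to tool-down pose with jaw azimuth az"""
    s=bot.read_state(); R=s["tcp_rot"]; d=R.T@(np.array(pos)-s["position"])*1000
    a0=np.degrees(np.arctan2(R[1,1],R[0,1])); t=-((az-a0+180)%360-180)
    print("az0 %.2f shift"%a0,d.round(1),"turn x %.2f"%t,"q6 %.1f q1 %.1f"%(s["joint_positions"][5],s["joint_positions"][0]))
E
python3 -c "
from h import *
tgt((.4745,-.039,.16),-113)"
```

```text
az0 -58.10 shift [52.8 97.9 19.5] turn x 54.90 q6 50.6 q1 -7.5
```

play_rows --motion '[[[7,14,3],[8,0,0],1],[[14,28,6],[16,0,0],1],[[21,42,9],[24,0,0],1],[[28,56,12],[32,0,0],1],[[35,70,15],[40,0,0],1],[[42,85,18],[48,0,0],1],[[52.5,98,19.5],[55,0,0],1],[[52.5,98,19.5],[55,0,0],1]]'

```text
time_s: 2.75
position: [0.4751, -0.039, 0.1593]
tcp_rot: [[-0.001, -0.388, -0.922], [-0.0, -0.922, 0.388], [-1.0, 0.0, 0.0]]
force: [-1.1, 0.8, -0.3]
opening: 1.0
```

```bash
python3 -c "
from h import *
tgt((.4745,-.039,.16),-113)
w=bot.capture('wrist');cv2.imwrite('pics/w1.png',w['img'])
m=red(w);N,l,st,ce=cv2.connectedComponentsWithStats(m)
for i in range(1,N):
  if st[i,4]>50: print(st[i],ce[i],ray(w,ce[i],.065))
s=bot.read_state();print(s['force'],s['moment'])
print(proj(w,[[.5283,-.0618,.066],[.62,-.061,.028]]))
"
```

```text
az0 -112.85 shift [-0.7  0.2  0.5] turn x 0.15 q6 94.7 q1 -18.2
[246 174  20  39 684] [255.3377193  192.72953216] [ 0.47391788 -0.03727961  0.065     ]
[ 0.26526989 -0.64652265 -0.36693787] [ 0.02492436  0.16449132 -0.04710807]
[[257.01190248 123.67124046]
 [214.46154032  19.22287085]]
```

View pics/w1.png

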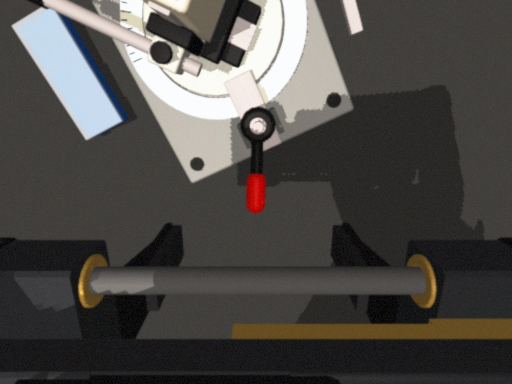

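```bash
python3 -c "
from h import *
w=bot.capture('wrist');crop(w,200,90,120,130,5,'pics/w2.png')
k=ray(w,(258.5,125),.066);g=ray(w,(255.3,192.7),.065);d=g-k
print(k,g,np.linalg.norm(d),np.degrees(np.arctan2(d[1],d[0])))
"
```

```text
[ 0.52623341 -0.06145094  0.066     ] [ 0.47318939 -0.03630899  0.065     ] 0.05870933506261022 154.63985620531497
```

View pics/w2.png

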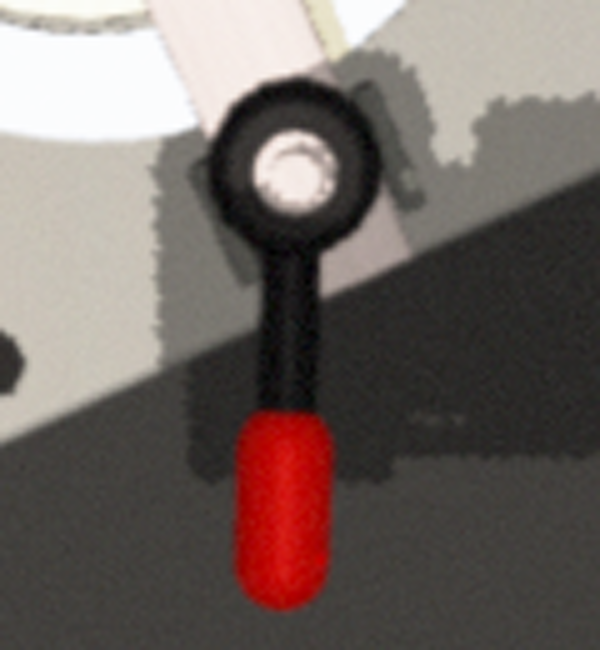

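```bash
python3 -c "
from h import *
tgt((.4744,-.0376,.049),-114.5)
"
```

```text
az0 -112.64 shift [ 1.111e+02 -1.000e-01 -2.000e-01] turn x 1.86 q6 94.6 q1 -18.0
```

play_rows --motion '[[[20,0,0],[1.5,0,0],0.7],[[40,0,0],[1.5,0,0],0.6],[[60,0,0],[1.5,0,0],0.5],[[80,0,0],[1.5,0,0],0.5],[[95,0,0],[1.5,0,0],0.5],[[111,0,0],[1.5,0,0],0.5],[[111,0,0],[1.5,0,0],0.5]]'

```text
time_s: 3.55
position: [0.4733, -0.0368, 0.0482]
tcp_rot: [[-0.003, -0.408, -0.913], [0.001, -0.913, 0.408], [-1.0, 0.0, 0.003]]
force: [-1.3, 0.6, -0.5]
opening: 0.516
```

```bash
python3 -c "
from h import *
tgt((.4744,-.0376,.049),-114.5)
for i in range(3):
  w=bot.capture('wrist');s=bot.read_state();print(s['force'],s['moment'],s['position'])
cv2.imwrite('pics/w3.png',w['img'])
s=bot.capture('scene');crop(s,190,140,120,100,5,'pics/s3.png')
"
```

```text
az0 -114.11 shift [-0.8  0.3 -1.3] turn x 0.39 q6 96.1 q1 -18.0
[-0.36522425 -1.22957862 -1.17102304] [-0.00910559  0.18302788 -0.00890849] [ 0.47392064 -0.03701473  0.04897073]
[-0.62316549  0.41559457  0.56178349] [0.0123379  0.16996321 0.03323459] [ 0.47451997 -0.03728878  0.0495189 ]
[-0.40673262  0.24375919  0.10616523] [-0.05172947  0.1491375  -0.00357616] [ 0.47490734 -0.03751493  0.04984497]
```

View pics/w3.png

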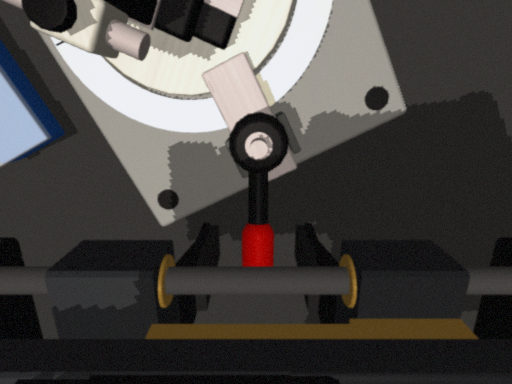

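View pics/s3.png

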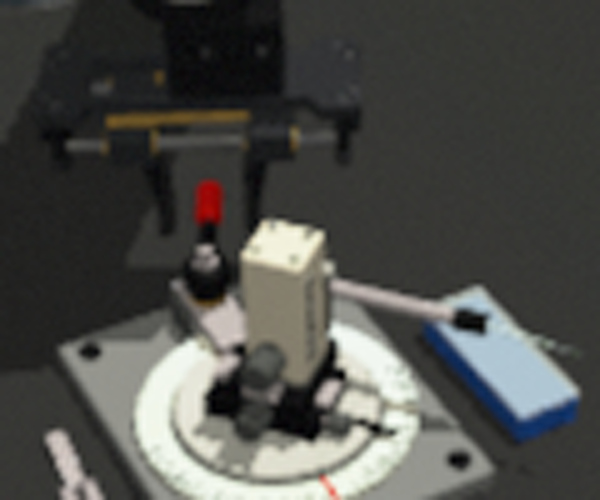

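play_rows --motion '[[[0,0,0],[0,0,0],0.24],[[0,0,0],[0,0,0],0.24],[[0,0,0],[0,0,0],0.24],[[0,0,0],[0,0,0],0.24]]'

```text
time_s: 4.15
position: [0.4746, -0.0379, 0.0493]
tcp_rot: [[0.0, -0.411, -0.912], [-0.0, -0.912, 0.411], [-1.0, -0.0, -0.0]]
force: [0.2, 0.3, -0.0]
opening: 0.273
```

```bash
cat >> h.py <<'E'
K=np.array([.5272,-.0616])
def lev(n=8,save=None):
    F=[];M=[];P=[]
    for i in range(n):
        w=bot.capture("wrist"); s=bot.read_state(); F.append(s["force"]);M.append(s["moment"]);P.append(s["position"])
    F=np.mean(F,0);M=np.mean(M,0);P=np.mean(P,0);R=s["tcp_rot"]
    v=P[:2]-K; r=np.linalg.norm(v); u=v/r; t=np.array([-u[1],u[0]])
    print("t %.2f F"%s["time_s"],F.round(2),"M",M.round(3),"pos",P.round(4))
    print("az_tool-90 %.2f az_pos %.2f r %.4f Ftan %.2f Frad %.2f torque/58mm %.2f open %.3f"%(np.degrees(np.arctan2(R[1,1],R[0,1]))%360-90,np.degrees(np.arctan2(u[1],u[0]))%360,r,F[:2]@t,F[:2]@u,(v[0]*F[1]-v[1]*F[0])/.058,s["opening"]))
    if save: cv2.imwrite(save,w["img"])
    return w
E
python3 -c "
from h import *
w=lev(8,'pics/w4.png');print(ray(w,(258.8,139),.066))"
```

```text
t 4.55 F [ 0.07 -0.3   0.23] M [-0.036  0.193 -0.002] pos [ 0.4745 -0.0378  0.0491]
az_tool-90 155.74 az_pos 155.72 r 0.0578 Ftan 0.24 Frad -0.19 torque/58mm 0.24 open 0.240
[ 0.52954915 -0.06392187  0.066     ]
```

View pics/w4.png

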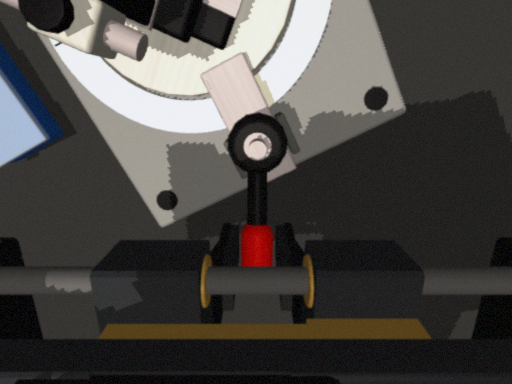

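play_rows --motion '[[[0,3,-0.1],[-3,0,0],0.24],[[0,6.1,-0.3],[-6,0,0],0.24],[[0,9.1,-0.7],[-9,0,0],0.24],[[0,12.1,-1.3],[-12,0,0],0.24],[[0,12.1,-1.3],[-12,0,0],0.24]]'

```text
time_s: 5.05
position: [0.4707, -0.0495, 0.049]
tcp_rot: [[-0.0, -0.213, -0.977], [0.0, -0.977, 0.213], [-1.0, -0.0, 0.0]]
force: [-0.2, 0.5, 0.4]
opening: 0.237
```

```bash
sed -i 's/^K=.*/K=np.array([.528,-.0625])/' h.py; python3 -c "
from h import *
w=lev(8,'pics/w5.png')"
```

```text
t 5.45 F [-0.03 -0.01 -0.22] M [-0.022  0.165  0.003] pos [ 0.4708 -0.0493  0.049 ]
az_tool-90 167.74 az_pos 167.05 r 0.0587 Ftan 0.01 Frad 0.03 torque/58mm 0.01 open 0.238
```

View pics/w5.png

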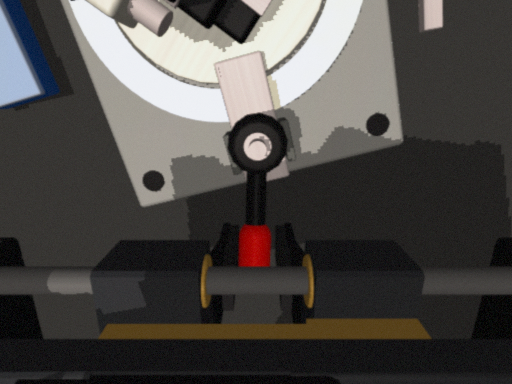

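play_rows --motion '[[[0,3,-0.1],[-3,0,0],0.24],[[0,6.1,-0.3],[-6,0,0],0.24],[[0,9.1,-0.7],[-9,0,0],0.24],[[0,12.2,-1.3],[-12,0,0],0.24],[[0,15.1,-2.0],[-15,0,0],0.24]]'

```text
time_s: 5.95
position: [0.4694, -0.0645, 0.049]
tcp_rot: [[-0.0, 0.05, -0.999], [0.0, -0.999, -0.05], [-1.0, -0.0, 0.0]]
force: [0.3, 2.2, -0.4]
opening: 0.24
```

```bash
python3 -c "
from h import *
w=lev(1)"
```

```text
t 6.00 F [-0.49 -0.14  0.02] M [-0.041  0.178 -0.   ] pos [ 0.4696 -0.0649  0.049 ]
az_tool-90 182.93 az_pos 182.38 r 0.0584 Ftan 0.11 Frad 0.49 torque/58mm 0.12 open 0.241
```

play_rows --motion '[[[0,3,-0.1],[-3,0,0],0.24],[[0,6.1,-0.3],[-6,0,0],0.24],[[0,9.1,-0.7],[-9,0,0],0.24],[[0,12.2,-1.3],[-12,0,0],0.24],[[0,15.1,-2.0],[-15,0,0],0.24]]'

```text
time_s: 6.5
position: [0.4721, -0.0792, 0.049]
tcp_rot: [[-0.0, 0.306, -0.952], [0.001, -0.952, -0.306], [-1.0, -0.001, 0.0]]
force: [-0.1, 1.1, -0.3]
opening: 0.243
```

```bash
python3 -c "
from h import *
w=lev(1)"
```

```text
t 6.55 F [-0.05 -0.09 -0.44] M [0.042 0.287 0.037] pos [ 0.4722 -0.0796  0.049 ]
az_tool-90 197.87 az_pos 197.10 r 0.0583 Ftan 0.07 Frad 0.07 torque/58mm 0.07 open 0.241
```

play_rows --motion '[[[0,3,-0.1],[-3,0,0],0.24],[[0,6.1,-0.3],[-6,0,0],0.24],[[0,9.1,-0.7],[-9,0,0],0.24],[[0,12.2,-1.3],[-12,0,0],0.24],[[0,15.1,-2.0],[-15,0,0],0.24]]'

```text
time_s: 7.05
position: [0.4783, -0.0929, 0.0489]
tcp_rot: [[-0.001, 0.541, -0.841], [0.001, -0.841, -0.541], [-1.0, -0.001, 0.001]]
force: [0.0, 0.3, 0.0]
opening: 0.239
```

```bash
python3 -c "
from h import *
w=lev(1,'pics/w6.png');t=bot.capture('top');cv2.imwrite('pics/top6.png',cv2.resize(t['img'][145:265,210:330],None,fx=5,fy=5,interpolation=cv2.INTER_CUBIC))"
```

```text
t 7.10 F [-1.02  0.41 -0.41] M [-0.002  0.289 -0.025] pos [ 0.4787 -0.0934  0.049 ]
az_tool-90 212.84 az_pos 212.06 r 0.0582 Ftan -0.89 Frad 0.64 torque/58mm -0.89 open 0.243
```

View pics/w6.png

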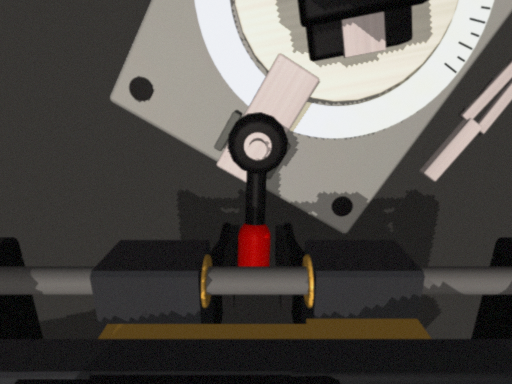

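View pics/top6.png

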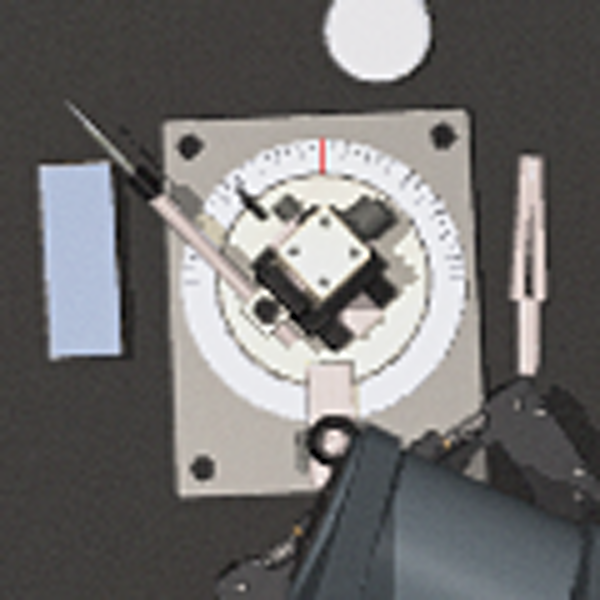

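play_rows --motion '[[[0,3,-0.1],[-3,0,0],0.24],[[0,6.1,-0.3],[-6,0,0],0.24],[[0,9.1,-0.7],[-9,0,0],0.24],[[0,12.2,-1.3],[-12,0,0],0.24],[[0,15.1,-2.0],[-15,0,0],0.24]]'

```text
time_s: 7.65
position: [0.488, -0.1045, 0.049]
tcp_rot: [[-0.001, 0.74, -0.673], [0.001, -0.673, -0.74], [-1.0, -0.001, 0.0]]
force: [-1.0, 0.6, -0.4]
opening: 0.245
```

play_rows --motion '[[[0,3,-0.1],[-3,0,0],0.24],[[0,6.1,-0.3],[-6,0,0],0.24],[[0,9.1,-0.7],[-9,0,0],0.24],[[0,12.2,-1.3],[-12,0,0],0.24],[[0,15.1,-2.0],[-15,0,0],0.24]]'

```text
time_s: 8.15
position: [0.5005, -0.1132, 0.0489]
tcp_rot: [[-0.001, 0.889, -0.458], [0.001, -0.458, -0.889], [-1.0, -0.002, 0.0]]
force: [-0.5, 1.2, 0.5]
opening: 0.246
```

play_rows --motion '[[[0,3,-0.1],[-3,0,0],0.24],[[0,6.1,-0.3],[-6,0,0],0.24],[[0,9.1,-0.7],[-9,0,0],0.24]]'

```text
time_s: 8.45
position: [0.5088, -0.1167, 0.0489]
tcp_rot: [[-0.002, 0.95, -0.313], [0.001, -0.313, -0.95], [-1.0, -0.002, -0.0]]
force: [-1.3, -0.0, 0.9]
opening: 0.245
```

```bash
python3 -c "
from h import *
w=lev(1,'pics/w7.png')"
```

```text
t 8.50 F [0.01 0.92 0.33] M [-0.016  0.217 -0.013] pos [ 0.5096 -0.117   0.049 ]
az_tool-90 251.82 az_pos 251.34 r 0.0576 Ftan -0.28 Frad -0.87 torque/58mm -0.28 open 0.239
```

View pics/w7.png

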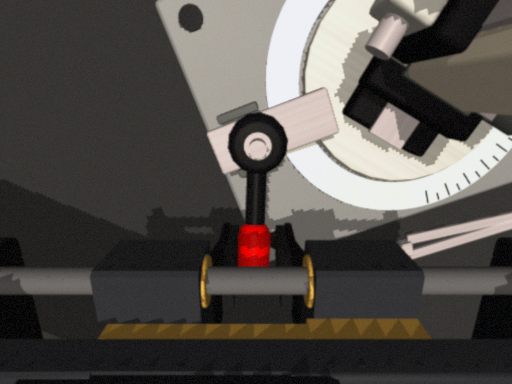

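play_rows --motion '[[[0,0,0],[0,0,0],0.45],[[0,0,0],[0,0,0],0.5],[[-25,0,0],[0,0,0],0.5],[[-60,0,0],[0,0,0],0.6],[[-100,0,0],[0,0,0],0.7],[[-141,0,0],[0,0,0],0.8],[[-171,0,0],[0,0,0],0.8],[[-171,0,0],[0,0,0],0.8]]'

```text
time_s: 9.3
position: [0.5123, -0.1183, 0.2246]
tcp_rot: [[0.01, 0.949, -0.314], [-0.005, -0.314, -0.949], [-1.0, 0.011, 0.001]]
force: [0.2, -0.4, -0.1]
opening: 0.788
```

```bash
python3 -c "
from h import *
w=bot.capture('wrist')
cv2.imwrite('pics/w8.png',w['img'])
t=bot.capture('top');cv2.imwrite('pics/top8.png',cv2.resize(t['img'][145:265,210:330],None,fx=5,fy=5,interpolation=cv2.INTER_CUBIC))
tgt((.626,-.055,.22),44.3)"
```

```text
az0 -18.31 shift [  0.6  91.1 -95.6] turn x -62.61 q6 -6.9 q1 -25.2
```

View pics/w8.png

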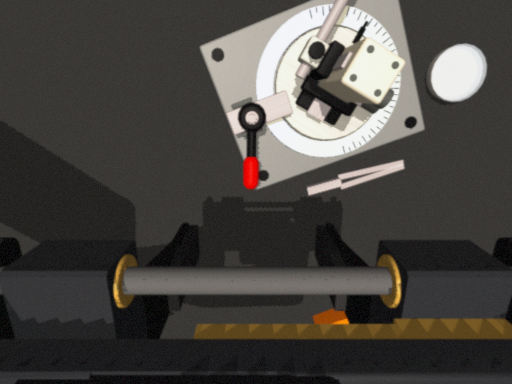

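```bash
python3 -c "
from h import *
w=bot.capture('wrist')
import pickle;pickle.dump(w,open('w9.pkl','wb'))
crop(w,230,0,200,150,4,'pics/w9.png')"
```

```text
(no output)
```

View pics/w9.png

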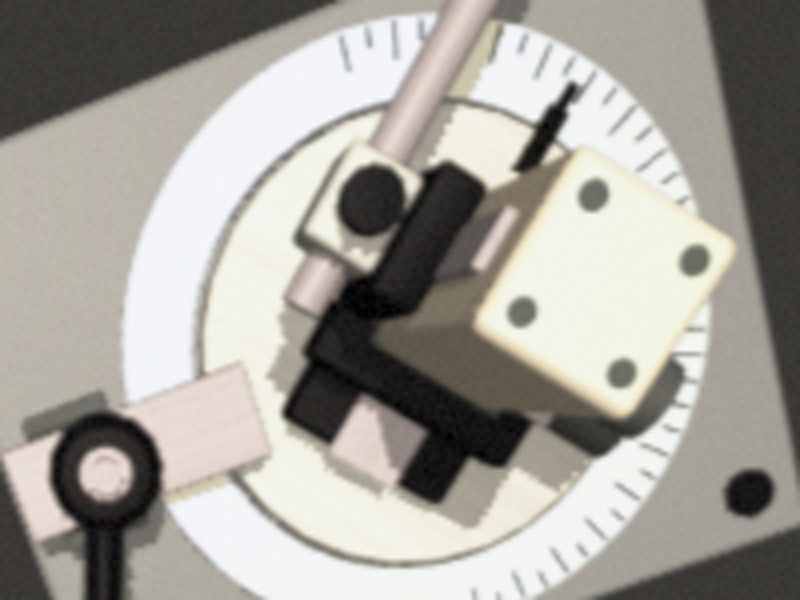

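```bash
python3 -c "
from h import *
import pickle;w=pickle.load(open('w9.pkl','rb'))
f=lambda x,y:(230+(x-1.5)/4,(y-1.5)/4)
T=np.array([ray(w,f(*p),.148) for p in [(594,194),(694,260),(621,373),(522,311)]])
print(T,T.mean(0))
for i in range(4):
  d=T[(i+1)%4]-T[i];print(np.linalg.norm(d),np.degrees(np.arctan2(d[1],d[0])))
print('ptr',ray(w,f(575,85),.026),'knob',ray(w,f(104,467),.066))
tgt(list(T.mean(0)[:2])+[.22],44.3)"
```

```text
[[ 0.62507297 -0.0374054   0.148     ]
 [ 0.63977417 -0.05360079  0.148     ]
 [ 0.6236618  -0.06846577  0.148     ]
 [ 0.60885038 -0.05235355  0.148     ]] [ 0.62433983 -0.05295638  0.148     ]
0.02187272248722297 -47.76872695531384
0.021922045173681282 -137.30593001498798
0.021885651272464817 132.59127543621224
0.022059455556254333 42.65872784142621
ptr [ 0.67294535 -0.00893     0.026     ] knob [ 0.526943   -0.05988121  0.066     ]
az0 -18.29 shift [ -0.7  89.8 -96.9] turn x -62.59 q6 -6.9 q1 -25.2
```

play_rows --motion '[[[0,11,-12],[-8,0,0],0.8],[[0,22,-24],[-16,0,0],0.8],[[0,34,-36],[-24,0,0],0.8],[[0,45,-48],[-32,0,0],0.8],[[0,56,-60],[-40,0,0],0.8],[[0,67,-72],[-48,0,0],0.8],[[0,80,-86],[-56,0,0],0.8],[[0,90,-97],[-61,0,0],0.8]]'

```text
time_s: 10.25
position: [0.6249, -0.0525, 0.2173]
tcp_rot: [[-0.004, 0.732, 0.682], [0.001, 0.682, -0.732], [-1.0, -0.002, -0.004]]
force: [-0.5, -0.4, 0.0]
opening: 0.8
```

```bash
python3 -c "
from h import *
w=bot.capture('wrist')
for i in range(3): w=bot.capture('wrist')
import pickle;pickle.dump(w,open('w10.pkl','wb'))
cv2.imwrite('pics/w10.png',w['img'])
tgt((.6243,-.0535,.116),43)"
```

```text
az0 42.64 shift [102.    0.2   0.9] turn x -0.36 q6 -57.7 q1 -15.1
```

View pics/w10.png

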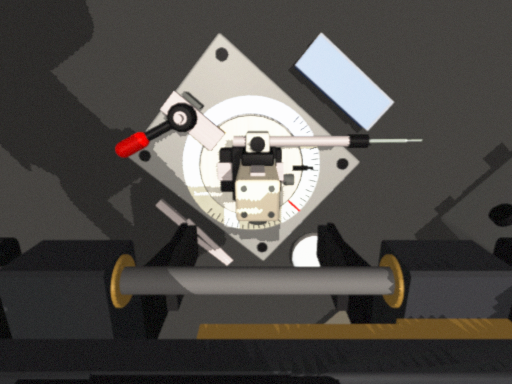

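play_rows --motion '[[[30,0,1],[0,0,0],0.8],[[60,0,1],[0,0,0],0.8],[[85,0,1],[0,0,0],0.7],[[101,0,1],[0,0,0],0.6],[[101,0,1],[0,0,0],0.55]]'

```text
time_s: 10.95
position: [0.6226, -0.0539, 0.1158]
tcp_rot: [[-0.008, 0.736, 0.677], [0.002, 0.677, -0.736], [-1.0, -0.005, -0.007]]
force: [0.0, -0.9, 1.0]
opening: 0.616
```

```bash
python3 -c "
from h import *
w=bot.capture('wrist')
cv2.imwrite('pics/w11.png',w['img'])
s=bot.capture('scene');crop(s,180,120,140,120,5,'pics/s11.png')
tgt((.6243,-.0535,.116),43)"
```

```text
az0 42.66 shift [ 2.8 -0.1 -1.3] turn x -0.34 q6 -57.8 q1 -15.2
```

View pics/w11.png

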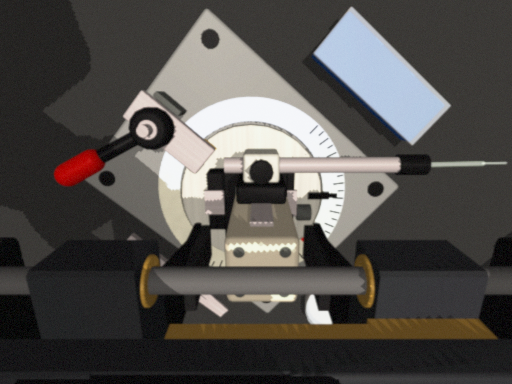

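View pics/s11.png

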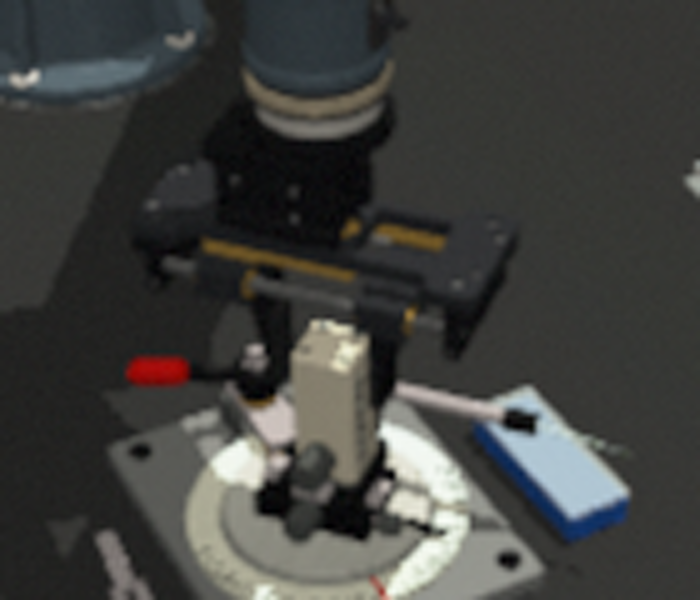

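play_rows --motion '[[[0,0,0],[0,0,0],0.45],[[0,0,0],[0,0,0],0.4],[[0,0,0],[0,0,0],0.35],[[0,0,0],[0,0,0],0.3],[[0,0,0],[0,0,0],0.3],[[0,0,0],[0,0,0],0.3]]'

```text
time_s: 11.65
position: [0.6264, -0.0544, 0.1203]
tcp_rot: [[0.001, 0.734, 0.679], [-0.001, 0.679, -0.734], [-1.0, 0.0, 0.002]]
force: [-1.3, -0.9, 6.9]
opening: 0.413
```

```bash
python3 -c "
from h import *
s=bot.read_state();print(s['force'],s['moment'],s['opening'],s['position'])
w=bot.capture('wrist');crop(w,140,80,220,160,3.6,'pics/w12.png');import pickle;pickle.dump(w,open('w12.pkl','wb'))
t=bot.capture('top');cv2.imwrite('pics/top12.png',cv2.resize(t['img'][145:265,210:330],None,fx=5,fy=5,interpolation=cv2.INTER_CUBIC))
"
```

```text
[-1.3357109  -0.91563818  6.88943398] [-0.26222445  0.36296958  0.04603954] 0.4129366250511244 [ 0.62641616 -0.05440543  0.12025021]
```

View pics/w12.png

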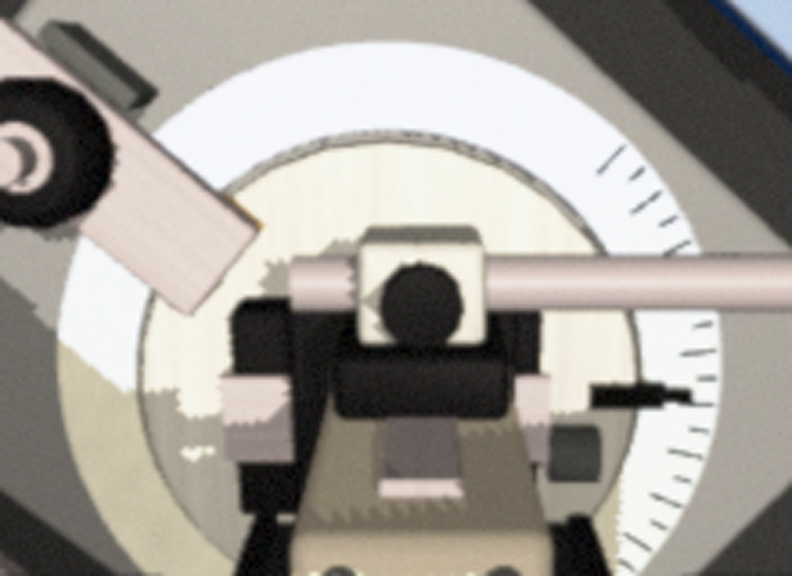

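play_rows --motion '[[[0,0,0.2],[1.4,0,0],0.3],[[0,0,0.4],[2.8,0,0],0.3],[[0,0,0.6],[4.2,0,0],0.3],[[0,0,0.8],[5.6,0,0],0.3],[[0,0,1.0],[7,0,0],0.3]]'

```text
time_s: 12.25
position: [0.6269, -0.0553, 0.1203]
tcp_rot: [[0.001, 0.811, 0.584], [-0.002, 0.584, -0.811], [-1.0, -0.0, 0.002]]
force: [-2.4, -2.8, 5.7]
opening: 0.411
```

```bash
python3 -c "
from h import *
s=bot.read_state();print(s['force'],s['moment'],s['opening'],s['position'],s['tau'])
w=bot.capture('wrist');crop(w,140,80,220,160,3.6,'pics/w13.png')
tgt((.6243,-.0535,.116),43)
"
```

```text
[-2.42046441 -2.79175795  5.65966345] [-0.34708337  0.39180172  0.24798507] 0.411134632526962 [ 0.62686955 -0.05530325  0.12026132] [  1.06584147 -42.61975408 -13.8719514    0.72297933  -0.43321774
   0.1089044 ]
az0 35.72 shift [ 4.2 -1.  -3. ] turn x -7.28 q6 -50.8 q1 -15.2
```

View pics/w13.png

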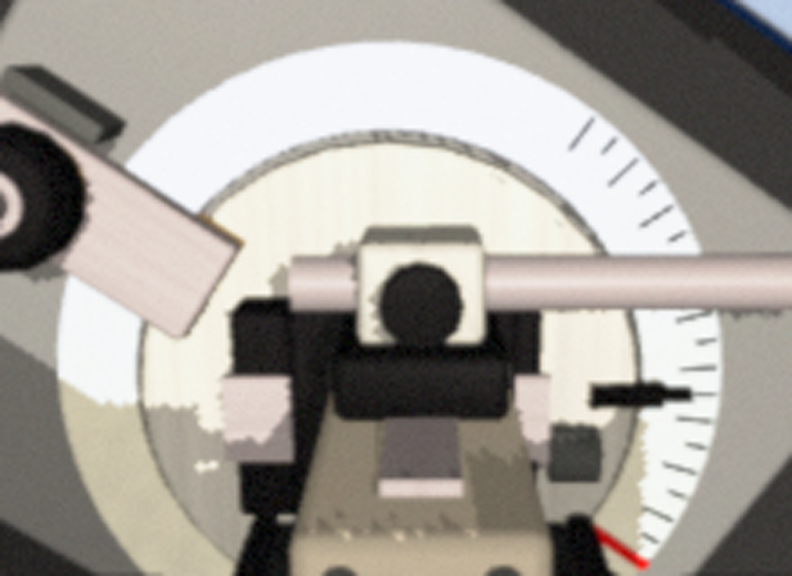

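play_rows --motion '[[[0,0,0.5],[3.5,0,0],0.3],[[0,-0.1,1.0],[7,0,0],0.3],[[0,-0.2,1.5],[10.5,0,0],0.3],[[0,-0.2,1.9],[14,0,0],0.3],[[0,-0.4,2.4],[17.5,0,0],0.3],[[0,-0.5,2.9],[21,0,0],0.3],[[0,-0.7,3.3],[24.5,0,0],0.3],[[0,-0.9,3.7],[28,0,0],0.3]]'

```text
time_s: 13.1
position: [0.6275, -0.0593, 0.1203]
tcp_rot: [[-0.001, 0.991, 0.134], [-0.002, 0.134, -0.991], [-1.0, -0.001, 0.002]]
force: [-4.2, -3.0, 6.9]
opening: 0.407
```

```bash
python3 -c "
from h import *
s=bot.read_state();print(s['force'],s['moment'],s['opening'],s['position'])
w=bot.capture('wrist');crop(w,140,80,220,160,3.6,'pics/w14.png')
import pickle;pickle.dump(w,open('w14.pkl','wb'))
tgt((.6243,-.0535,.116),0)
"
```

```text
[-4.24934873 -2.96450027  6.86310653] [-0.58421951  0.64712139  0.35696605] 0.40749880018515544 [ 0.62749461 -0.05926369  0.12026016]
az0 7.57 shift [ 4.2 -2.4 -6.1] turn x 7.57 q6 -23.0 q1 -15.5
```

View pics/w14.png

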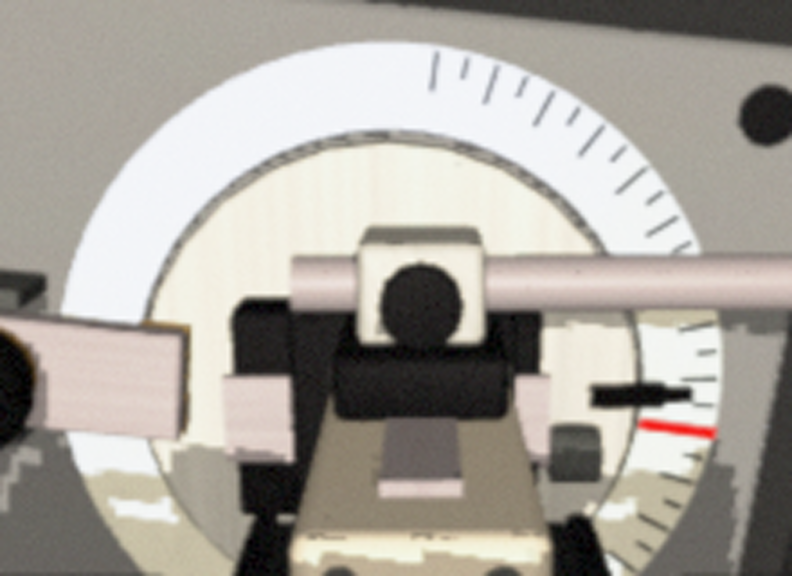

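```bash
cat >> h.py <<'E'
def az(d): return np.degrees(np.arctan2(d[1],d[0]))
def circ(P):
    A=np.c_[2*P[:,:2],np.ones(len(P))]; s=np.linalg.lstsq(A,(P[:,:2]**2).sum(1),rcond=None)[0]
    return s[:2],np.sqrt(s[2]+s[0]**2+s[1]**2)
E
python3 -c "
from h import *
import pickle;w=pickle.load(open('w14.pkl','rb'))
f=lambda p:(140+(p[0]-1.3)/3.6,80+(p[1]-1.3)/3.6)
P=np.array([ray(w,f(p),.022) for p in [(395,42),(300,56),(200,108),(118,190),(66,300),(520,64),(620,122),(690,215),(719,345)]])
C,r=circ(P);print(C,r)
a,b=ray(w,f((640,424)),.022),ray(w,f((714,433)),.022);print('red line',az(b-a),az((a+b)[:2]/2-C))
p,q=ray(w,f((592,394)),.026),ray(w,f((691,395)),.026);print('ptr',az(q-p),az(q[:2]-C),np.linalg.norm(q[:2]-C))
"
```

```text
[ 0.62007402 -0.05730363] 0.08057521803203739
red line 0.4364194797686575 -1.4249387396407782
ptr 7.0979431708594 6.696610762529015 0.07188193634961082
```

play_rows --motion '[[[0,0,0.4],[3,0,0],0.3],[[0,0,0.8],[6,0,0],0.3],[[0,0,1.1],[8,0,0],0.3],[[0,0,1.1],[8,0,0],0.3],[[0,0,1.1],[8,0,0],0.3]]'

```text
time_s: 13.65
position: [0.6273, -0.0604, 0.1202]
tcp_rot: [[-0.002, 1.0, -0.004], [-0.002, -0.004, -1.0], [-1.0, -0.002, 0.002]]
force: [-4.8, -3.9, 7.7]
opening: 0.407
```

```bash
python3 -c "
from h import *
s=bot.read_state();print(s['force'],s['moment'],s['opening'],s['position'])
w=bot.capture('wrist');crop(w,140,80,220,160,3.6,'pics/w15.png')
import pickle;pickle.dump(w,open('w15.pkl','wb'))
tgt((.6243,-.0535,.116),0)
"
```

```text
[-4.80438675 -3.86983743  7.71252919] [-0.63320423  0.65330312 -0.05669229] 0.4072052206799021 [ 0.62728267 -0.06039357  0.12023582]
az0 -0.24 shift [ 4.2 -3.  -6.9] turn x -0.24 q6 -15.3 q1 -15.6
```

View pics/w15.png

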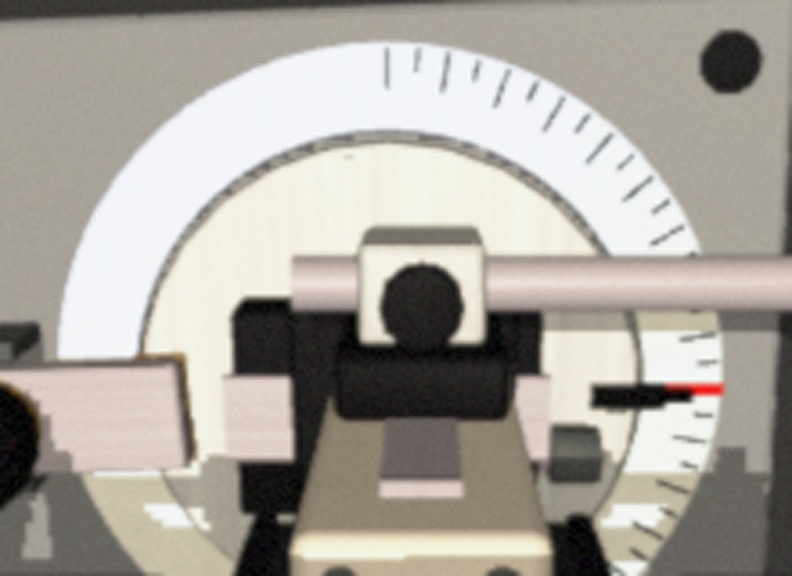

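```bash
python3 -c "
from h import *
import pickle;w=pickle.load(open('w15.pkl','rb'))
f=lambda p:(140+(p[0]-1.3)/3.6,80+(p[1]-1.3)/3.6)
P=np.array([ray(w,f(p),.022) for p in [(395,42),(300,56),(200,108),(118,190),(63,300),(520,64),(620,122),(690,215),(719,345)]])
C,r=circ(P);print(C,r)
a=ray(w,f((706,389)),.022);print('red',az(a[:2]-C),np.linalg.norm(a[:2]-C))
for t in [(592,396),(660,396.5),(691,396.5)]:
  q=ray(w,f(t),.026);print('ptr',az(q[:2]-C),np.linalg.norm(q[:2]-C), (q-a)[1])
p,q=ray(w,f((592,396)),.026),ray(w,f((691,396.5)),.026);print(az(q-p))
tt=[(386,88),(386,50)]
a,b=[ray(w,f(x),.022) for x in tt];print('90 line',az(b-a),az(b[:2]-C))
"
```

```text
[ 0.6199955  -0.05789025] 0.0809317145591349
red -0.6493070583261118 0.07665992676554663
ptr -1.5555350889725137 0.04805628850420084 -0.0004357963930436276
ptr -1.32952053109445 0.06457399377490888 -0.0006295399130128859
ptr -1.214792601356791 0.07209978153191532 -0.0006598209046984466
-0.5338028232690921
90 line 89.19294203106504 90.71946267448355
```

play_rows --motion '[[[0,0,0],[0,0,0],0.5],[[0,0,0],[0,0,0],0.6],[[0,0,0],[0,0,0],0.7],[[0,0,0],[0,0,0],0.7],[[-30,0,0],[0,0,0],0.7],[[-70,0,0],[0,0,0],0.7],[[-110,0,0],[0,0,0],0.7],[[-110,0,0],[0,0,0],0.7]]'

```text
time_s: 14.5
position: [0.6325, -0.0601, 0.2355]
tcp_rot: [[0.013, 1.0, -0.004], [-0.003, -0.004, -1.0], [-1.0, 0.013, 0.003]]
force: [-0.1, -0.6, -0.4]
opening: 0.704
```

```bash
python3 -c "
from h import *
for i in range(3): w=bot.capture('wrist')
crop(w,150,60,200,150,4,'pics/w16.png')
import pickle;pickle.dump(w,open('w16.pkl','wb'))
t=bot.capture('top');pickle.dump(t,open('t16.pkl','wb'));cv2.imwrite('pics/top16.png',cv2.resize(t['img'][145:265,210:330],None,fx=5,fy=5,interpolation=cv2.INTER_CUBIC))
tgt((.6243,-.0535,.116),0)
"
```

```text
az0 -0.25 shift [111.6  -2.6  -5.3] turn x -0.25 q6 -15.3 q1 -15.5
```

View pics/w16.png

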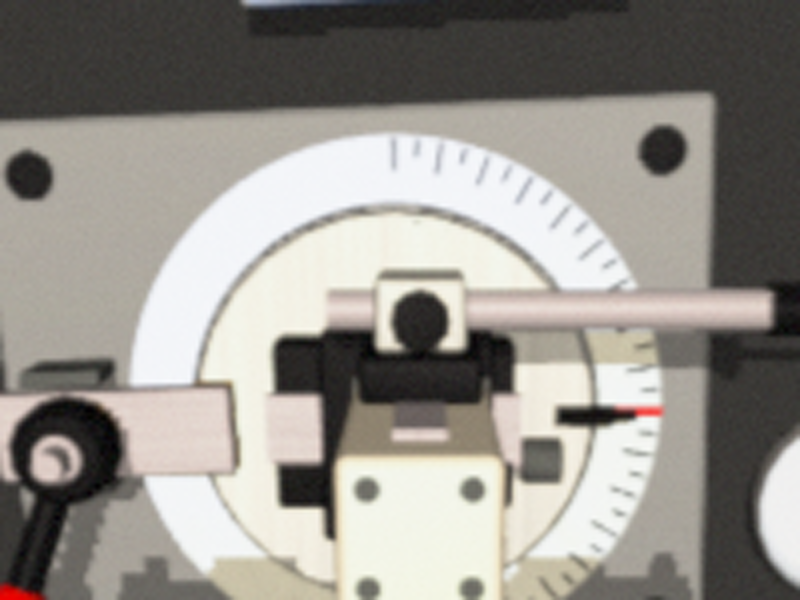

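View pics/top16.png

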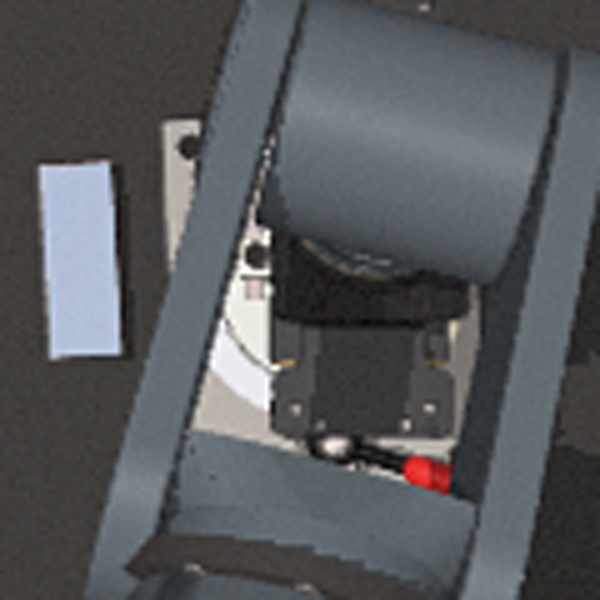

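```bash
python3 -c "
from h import *
import pickle;w=pickle.load(open('w16.pkl','rb'))
f=lambda p:(150+(p[0]-1.5)/4,60+(p[1]-1.5)/4)
P=np.array([ray(w,f(p),.022) for p in [(395,134),(300,151),(212,208),(154,290),(132,380),(500,156),(580,212),(640,300),(662,400),(655,470),(210,568)]])
C,r=circ(P);print(C,r)
a,b=ray(w,f((640,411)),.022),ray(w,f((662,411)),.022);print('red',az(b[:2]-C),az(a[:2]-C))
for t in [(560,416),(600,415),(634,413.5)]:
  q=ray(w,f(t),.026);print('ptr',az(q[:2]-C),np.linalg.norm(q[:2]-C))
p,q=ray(w,f((560,416)),.026),ray(w,f((634,413.5)),.026);print(az(q-p))
s=[ray(w,f(t),.148) for t in [(367,489),(472.5,489),(472.5,589),(367,589)]]
print('col',az(s[1]-s[0]),az(s[2]-s[3]),az(s[0]-s[3])-90,az(s[1]-s[2])-90)
a,b=ray(w,f((394,168)),.022),ray(w,f((393,137)),.022);print('90',az(b-a)-90,az((a+b)[:2]/2-C)-90)
"
```

```text
[ 0.61946777 -0.05773202] 0.08082865251184453
red -0.5637685416720167 -0.5883878106946343
ptr -1.5312871581143244 0.04939894287720437
ptr -0.9973682250553745 0.0615669536646352
ptr -0.5248542851118966 0.07189844923530683
1.6828711470841289
col -0.30353262704201833 -0.31734754457711334 -1.1134118842087304 0.34216909181456856
90 1.1795506402067133 0.319579386562026
```

```bash
python3 -c "
from h import *
tgt((.5096,-.117,.18),-19)
import pickle;w=pickle.load(open('w16.pkl','rb'))
cv2.imwrite('pics/w16f.png',w['img'])
m=red(w);N,l,st,ce=cv2.connectedComponentsWithStats(m)
for i in range(1,N):
  if st[i,4]>50: g=ray(w,ce[i],.065);print(st[i],ce[i],g,az(g[:2]-K)%360,np.linalg.norm(g[:2]-K))
"
```

```text
az0 -0.25 shift [  47.9 -117.2   58.6] turn x 18.75 q6 -15.3 q1 -15.5
[142 206  20  29 398] [151.06532663 220.08040201] [ 0.5068123 -0.1159096  0.065    ] 248.36167339448585 0.05745871734412666
```

play_rows --motion '[[[0,-40,20],[7,0,0],0.6],[[0,-80,40],[14,0,0],0.5],[[30,-118.5,58],[20.5,0,0],0.5],[[48,-119,58],[20.5,0,0],0.5],[[48,-119,58],[20.5,0,0],0.5]]'

```text
time_s: 15.2
position: [0.505, -0.1159, 0.1774]
tcp_rot: [[-0.009, 0.934, -0.356], [0.004, -0.356, -0.934], [-1.0, -0.01, -0.001]]
force: [0.2, -0.2, -0.1]
opening: 0.503
```

```bash
python3 -c "
from h import *
for i in range(4): w=bot.capture('wrist')
cv2.imwrite('pics/w17.png',w['img'])
tgt((.5072,-.1166,.049),-21)
g=ray(w,(0,0),.065)
m=red(w);N,l,st,ce=cv2.connectedComponentsWithStats(m)
for i in range(1,N):
  if st[i,4]>50: g=ray(w,ce[i],.065);print(st[i],ce[i],g,az(g[:2]-K)%360,np.linalg.norm(g[:2]-K))
"
```

```text
az0 -20.71 shift [132.4  -3.4   0.9] turn x 0.29 q6 -4.4 q1 -25.1
[245 167  19  37 604] [254.16059603 184.61589404] [ 0.50728903 -0.11625663  0.065     ] 248.92967910325422 0.057608325367512134
```

View pics/w17.png

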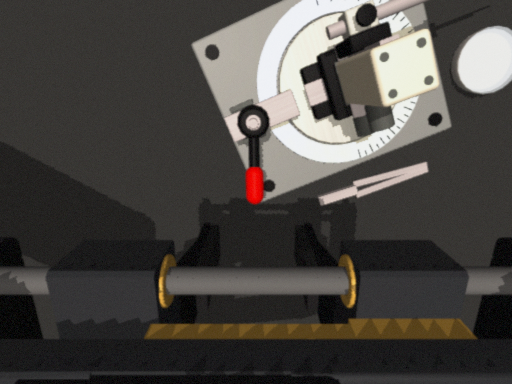

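play_rows --motion '[[[35,-3,1],[0,0,0],0.5],[[70,-3,1],[0,0,0],0.5],[[100,-3,1],[0,0,0],0.5],[[125,-3,1],[0,0,0],0.45],[[131,-3,1],[0,0,0],0.4],[[131,-3,1],[0,0,0],0.3],[[131,-3,1],[0,0,0],0.24],[[131,-3,1],[0,0,0],0.24]]'

```text
time_s: 16.2
position: [0.5072, -0.1171, 0.0515]
tcp_rot: [[0.003, 0.935, -0.354], [-0.001, -0.354, -0.935], [-1.0, 0.003, 0.0]]
force: [0.7, -0.2, -0.2]
opening: 0.266
```

```bash
python3 -c "
from h import *
lev(8,'pics/w18.png')
"
```

```text
t 16.60 F [-0.34  0.05 -0.12] M [-0.073  0.084  0.01 ] pos [ 0.5064 -0.1169  0.0508]
az_tool-90 249.24 az_pos 248.32 r 0.0585 Ftan -0.33 Frad 0.08 torque/58mm -0.33 open 0.242
```

View pics/w18.png

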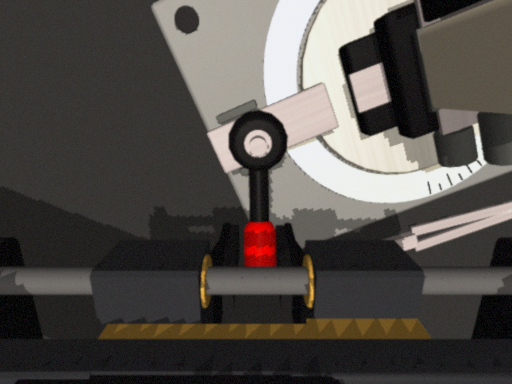

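play_rows --motion '[[[0,-3,-0.1],[3,0,0],0.24],[[0,-6.1,-0.3],[6,0,0],0.24],[[0,-9.1,-0.7],[9,0,0],0.24],[[0,-12.1,-1.3],[12,0,0],0.24]]'

```text
time_s: 17.0
position: [0.4957, -0.1115, 0.0502]
tcp_rot: [[0.002, 0.84, -0.543], [-0.001, -0.543, -0.84], [-1.0, 0.002, -0.0]]
force: [0.8, -0.5, 0.0]
opening: 0.24
```

```bash
cat >> h.py <<'E'
def rd():
    s=bot.read_state();F=s["force"];R=s["tcp_rot"];v=s["position"][:2]-K
    print("toolaz %.2f az %.2f r %.4f Fy_tool %.2f Fz_tool %.2f torque/58 %.2f Mz %.3f"%(np.degrees(np.arctan2(R[1,1],R[0,1]))%360-90,az(v)%360,np.linalg.norm(v),R[:,1]@F,R[:,2]@F,(v[0]*F[1]-v[1]*F[0])/.058,s["moment"][2]))
E
python3 -c "
from h import *
rd()"
```

```text
toolaz 237.12 az 236.61 r 0.0587 Fy_tool 0.95 Fz_tool -0.04 torque/58 0.96 Mz -0.021
```

play_rows --motion '[[[0,-2,0],[2,0,0],0.24],[[0,-4.1,-0.1],[4,0,0],0.24],[[0,-6.1,-0.3],[6,0,0],0.24]]'

```text
time_s: 17.3
position: [0.4907, -0.108, 0.0502]
tcp_rot: [[0.002, 0.779, -0.627], [-0.001, -0.627, -0.779], [-1.0, 0.002, -0.0]]
force: [0.6, -0.1, 1.5]
opening: 0.24
```

```bash
python3 -c "
from h import *
rd()"
```

```text
toolaz 231.16 az 230.66 r 0.0588 Fy_tool 0.52 Fz_tool -0.32 torque/58 0.52 Mz -0.048
```

play_rows --motion '[[[0,-2,0],[2,0,0],0.24],[[0,-4.1,-0.1],[4,0,0],0.24],[[0,-6.1,-0.3],[6,0,0],0.24]]'

```text
time_s: 17.6
position: [0.4862, -0.1039, 0.0502]
tcp_rot: [[0.002, 0.709, -0.705], [-0.001, -0.705, -0.709], [-1.0, 0.002, -0.001]]
force: [0.4, -0.4, 0.3]
opening: 0.241
```

```bash
python3 -c "
from h import *
rd()"
```

```text
toolaz 225.16 az 224.76 r 0.0588 Fy_tool 0.55 Fz_tool 0.02 torque/58 0.56 Mz -0.034
```

play_rows --motion '[[[0,-2,0],[2,0,0],0.24],[[0,-4.1,-0.1],[4,0,0],0.24],[[0,-6.1,-0.3],[6,0,0],0.24]]'

```text
time_s: 17.9
position: [0.482, -0.0995, 0.0502]
tcp_rot: [[0.001, 0.632, -0.775], [-0.001, -0.775, -0.632], [-1.0, 0.002, -0.001]]
force: [1.7, -0.7, 1.1]
opening: 0.24
```

```bash
python3 -c "
from h import *
rd()"
```

```text
toolaz 219.16 az 218.80 r 0.0590 Fy_tool 1.61 Fz_tool -0.84 torque/58 1.62 Mz 0.033
```

play_rows --motion '[[[0,-2,0],[2,0,0],0.24],[[0,-4.1,-0.1],[4,0,0],0.24],[[0,-6.1,-0.3],[6,0,0],0.24]]'

```text
time_s: 18.2
position: [0.4784, -0.0945, 0.0502]
tcp_rot: [[0.001, 0.547, -0.837], [-0.001, -0.837, -0.547], [-1.0, 0.002, -0.001]]
force: [0.8, -1.1, 0.4]
opening: 0.235
```

```bash
python3 -c "
from h import *
rd()"
```

```text
toolaz 213.16 az 212.88 r 0.0590 Fy_tool 1.37 Fz_tool -0.05 torque/58 1.39 Mz -0.037
```

play_rows --motion '[[[0,-2,0],[2,0,0],0.24],[[0,-4.1,-0.1],[4,0,0],0.24],[[0,-6.1,-0.3],[6,0,0],0.24]]'

```text
time_s: 18.5
position: [0.4753, -0.0893, 0.0502]
tcp_rot: [[0.001, 0.457, -0.89], [-0.001, -0.89, -0.457], [-1.0, 0.001, -0.001]]
force: [0.3, -2.1, 0.6]
opening: 0.242
```

```bash
python3 -c "
from h import *
rd()"
```

```text
toolaz 207.17 az 206.94 r 0.0591 Fy_tool 2.00 Fz_tool 0.67 torque/58 2.04 Mz -0.055
```

play_rows --motion '[[[0,-2,0],[2,0,0],0.24],[[0,-4.1,-0.1],[4,0,0],0.24],[[0,-6.1,-0.3],[6,0,0],0.24]]'

```text
time_s: 18.8
position: [0.473, -0.0841, 0.0503]
tcp_rot: [[0.002, 0.361, -0.932], [-0.001, -0.932, -0.361], [-1.0, 0.002, -0.001]]
force: [0.5, -3.4, 0.8]
opening: 0.237
```

```bash
python3 -c "
from h import *
rd();lev(1,'pics/w19.png')"
```

```text
toolaz 201.18 az 201.47 r 0.0591 Fy_tool 3.33 Fz_tool 0.78 torque/58 3.39 Mz -0.013
t 18.85 F [ 0.84 -2.15  0.98] M [-0.406  0.016  0.022] pos [ 0.4728 -0.0838  0.0503]
az_tool-90 201.14 az_pos 201.13 r 0.0592 Ftan 2.31 Frad -0.01 torque/58mm 2.36 open 0.244
```

View pics/w19.png

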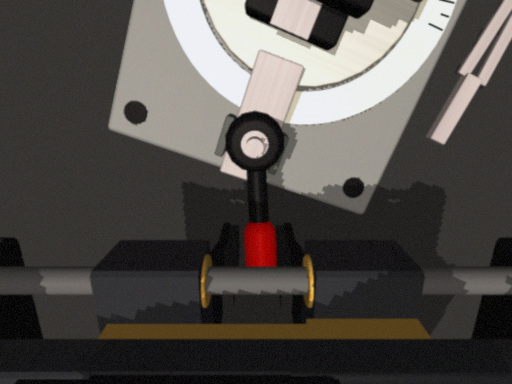

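play_rows --motion '[[[0,-2,0],[2,0,0],0.24],[[0,-4.1,-0.1],[4,0,0],0.24]]'

```text
time_s: 19.05
position: [0.4717, -0.0804, 0.0503]
tcp_rot: [[0.002, 0.296, -0.955], [-0.002, -0.955, -0.296], [-1.0, 0.002, -0.001]]
force: [-0.0, -3.4, 0.5]
opening: 0.233
```

```bash
python3 -c "
from h import *
rd()"
```

```text
toolaz 197.22 az 197.62 r 0.0591 Fy_tool 3.22 Fz_tool 1.04 torque/58 3.27 Mz -0.027
```

play_rows --motion '[[[0,-2,0],[2,0,0],0.24],[[0,-4.1,-0.1],[4,0,0],0.24]]'

```text
time_s: 19.25
position: [0.4706, -0.0766, 0.0503]
tcp_rot: [[0.002, 0.229, -0.973], [-0.002, -0.973, -0.229], [-1.0, 0.002, -0.002]]
force: [-0.5, -3.9, 0.7]
opening: 0.238
```

```bash
python3 -c "
from h import *
rd()"
```

```text
toolaz 193.23 az 193.79 r 0.0591 Fy_tool 3.65 Fz_tool 1.41 torque/58 3.70 Mz -0.001
```

play_rows --motion '[[[0,-2,0],[2,0,0],0.24],[[0,-4.1,-0.1],[4,0,0],0.24]]'

```text
time_s: 19.45
position: [0.4697, -0.0727, 0.0504]
tcp_rot: [[0.002, 0.161, -0.987], [-0.002, -0.987, -0.161], [-1.0, 0.002, -0.002]]
force: [0.7, -4.7, 1.2]
opening: 0.236
```

```bash
python3 -c "
from h import *
rd()"
```

```text
toolaz 189.24 az 189.92 r 0.0592 Fy_tool 4.72 Fz_tool 0.07 torque/58 4.81 Mz -0.011
```

play_rows --motion '[[[0,-1.5,0],[1.5,0,0],0.24],[[0,-3.1,-0.1],[3,0,0],0.24],[[0,-4.6,-0.2],[4.5,0,0],0.24]]'

```text
time_s: 19.75
position: [0.4688, -0.0674, 0.0503]
tcp_rot: [[0.001, 0.081, -0.997], [-0.001, -0.997, -0.081], [-1.0, 0.001, -0.001]]
force: [0.0, -3.9, 1.9]
opening: 0.24
```

```bash
python3 -c "
from h import *
rd()"
```

```text
toolaz 184.66 az 184.75 r 0.0594 Fy_tool 3.94 Fz_tool 0.30 torque/58 4.03 Mz 0.014
```

play_rows --motion '[[[0,-1.5,0],[1.5,0,0],0.24],[[0,-3.1,-0.1],[3,0,0],0.24],[[0,-4.6,-0.2],[4.5,0,0],0.24]]'

```text
time_s: 20.05
position: [0.4684, -0.0624, 0.0502]
tcp_rot: [[0.001, 0.002, -1.0], [-0.0, -1.0, -0.002], [-1.0, 0.0, -0.001]]
force: [0.5, -4.1, 1.6]
opening: 0.238
```

```bash
python3 -c "
from h import *
rd();lev(6,'pics/w20.png')"
```

```text
toolaz 180.14 az 179.94 r 0.0596 Fy_tool 4.05 Fz_tool -0.46 torque/58 4.16 Mz 0.020
t 20.35 F [ 0.54 -4.15  2.8 ] M [-0.782  0.119  0.005] pos [ 0.4683 -0.0623  0.0501]
az_tool-90 180.25 az_pos 179.79 r 0.0597 Ftan 4.15 Frad -0.56 torque/58mm 4.27 open 0.236
```

View pics/w20.png

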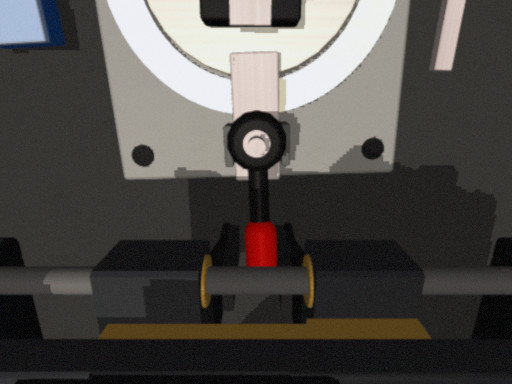

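play_rows --motion '[[[0,-1.5,0],[1.5,0,0],0.24]]'

```text
time_s: 20.45
position: [0.4684, -0.0611, 0.0501]
tcp_rot: [[0.001, -0.023, -1.0], [-0.0, -1.0, 0.023], [-1.0, 0.0, -0.001]]
force: [0.1, -6.4, 1.2]
opening: 0.243
```

play_rows --motion '[[[0,-1.5,0],[1.5,0,0],0.24]]'

```text
time_s: 20.55
position: [0.4684, -0.0596, 0.0501]
tcp_rot: [[0.001, -0.05, -0.999], [-0.0, -0.999, 0.05], [-1.0, 0.0, -0.001]]
force: [0.6, -4.3, 2.1]
opening: 0.242
```

play_rows --motion '[[[0,-1.5,0],[1.5,0,0],0.24]]'

```text
time_s: 20.65
position: [0.4685, -0.0581, 0.0501]
tcp_rot: [[0.001, -0.076, -0.997], [-0.001, -0.997, 0.076], [-1.0, 0.001, -0.001]]
force: [-0.1, -6.8, 2.8]
opening: 0.239
```

```bash
python3 -c "
from h import *
rd();lev(6)"
```

```text
toolaz 175.66 az 175.74 r 0.0597 Fy_tool 6.83 Fz_tool -0.38 torque/58 7.02 Mz 0.083
t 20.95 F [ 1.32 -3.03  1.38] M [-0.581 -0.054  0.051] pos [ 0.4683 -0.0577  0.05  ]
az_tool-90 175.74 az_pos 175.35 r 0.0599 Ftan 2.92 Frad -1.56 torque/58mm 3.01 open 0.243
```

```bash
cat >> h.py <<'E'
def rd2():
    s=bot.read_state();F=s["force"];R=s["tcp_rot"];p=s["position"];v=p[:2]-K;u=v/np.linalg.norm(v);t=np.array([-u[1],u[0]])
    # tangential force from j1 torque, assuming purely tangential horizontal force
    ft=-s["tau"][0]/(p[0]*t[1]-p[1]*t[0])
    print("%.2f toolaz %.2f az %.2f torq/58 %.2f  tau1 %.3f Ft_tau %.2f qv1 %.2f"%(s["time_s"],np.degrees(np.arctan2(R[1,1],R[0,1]))%360-90,az(v)%360,(v[0]*F[1]-v[1]*F[0])/.058,s["tau"][0],ft,s["qvel"][0]))
E
python3 -c "
from h import *
for i in range(6):
  bot.capture('wrist');rd2()"
```

```text
21.00 toolaz 175.73 az 175.40 torq/58 3.28  tau1 1.171 Ft_tau 2.48 qv1 -0.00
21.05 toolaz 175.74 az 175.40 torq/58 2.68  tau1 1.140 Ft_tau 2.42 qv1 -0.03
21.10 toolaz 175.74 az 175.39 torq/58 3.77  tau1 1.082 Ft_tau 2.29 qv1 0.04
21.15 toolaz 175.74 az 175.40 torq/58 3.41  tau1 1.058 Ft_tau 2.25 qv1 -0.07
21.20 toolaz 175.73 az 175.41 torq/58 1.82  tau1 1.011 Ft_tau 2.14 qv1 -0.01
21.25 toolaz 175.74 az 175.42 torq/58 2.75  tau1 0.994 Ft_tau 2.11 qv1 0.05
```

play_rows --motion '[[[0,5.1,-0.2],[-5,0,0],0.24],[[0,10.2,-0.9],[-10,0,0],0.24],[[0,15.3,-2],[-15,0,0],0.24],[[0,20.2,-3.6],[-20,0,0],0.24],[[0,24.9,-5.5],[-25,0,0],0.24],[[0,29.5,-7.9],[-30,0,0],0.24],[[0,33.8,-10.7],[-35,0,0],0.24],[[0,37.9,-13.8],[-40,0,0],0.24]]'

```text
time_s: 22.05
position: [0.4762, -0.0948, 0.0494]
tcp_rot: [[-0.006, 0.587, -0.81], [0.004, -0.81, -0.587], [-1.0, -0.007, 0.003]]
force: [-0.6, -0.1, 0.2]
opening: 0.24
```

```bash
python3 -c "
from h import *
rd2()
for i in range(4):
  bot.capture('wrist')
rd2()"
```

```text
22.05 toolaz 215.92 az 211.97 torq/58 -0.24  tau1 0.001 Ft_tau 0.00 qv1 -3.38
22.25 toolaz 215.62 az 213.18 torq/58 -1.86  tau1 -0.179 Ft_tau -0.51 qv1 0.17
```

play_rows --motion '[[[0,4.1,0],[-4,0,0],0.24],[[0,8.1,-0.4],[-8,0,0],0.24],[[0,12,-1.2],[-12,0,0],0.24]]'

```text
time_s: 22.55
position: [0.4855, -0.1047, 0.0497]
tcp_rot: [[-0.003, 0.741, -0.671], [0.002, -0.671, -0.741], [-1.0, -0.004, 0.001]]
force: [-1.4, -0.0, 0.1]
opening: 0.24
```

```bash
python3 -c "
from h import *
rd2()
for i in range(4):
  bot.capture('wrist')
rd2();lev(1,'pics/w21.png')"
```

```text
22.55 toolaz 227.83 az 224.75 torq/58 -1.00  tau1 0.180 Ft_tau 0.66 qv1 -1.34
22.75 toolaz 227.61 az 225.80 torq/58 -0.69  tau1 -0.057 Ft_tau -0.21 qv1 -0.04
t 22.80 F [-1.24  0.05 -0.99] M [-0.08   0.245  0.009] pos [ 0.4866 -0.1052  0.05  ]
az_tool-90 227.64 az_pos 225.87 r 0.0595 Ftan -0.92 Frad 0.83 torque/58mm -0.95 open 0.241
```

View pics/w21.png

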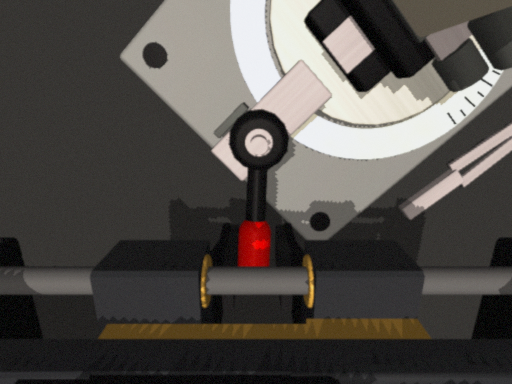

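play_rows --motion '[[[0,-1,0],[2.5,0,0],0.24],[[0,-2.5,-0.1],[4.5,0,0],0.24],[[0,-4.6,-0.2],[6.5,0,0],0.24]]'

```text
time_s: 23.1
position: [0.4842, -0.1024, 0.0502]
tcp_rot: [[0.001, 0.657, -0.754], [-0.0, -0.754, -0.657], [-1.0, 0.001, -0.001]]
force: [1.2, -1.9, -0.1]
opening: 0.241
```

```bash
python3 -c "
from h import *
rd2()"
```

```text
23.10 toolaz 221.07 az 222.32 torq/58 2.24  tau1 -0.040 Ft_tau -0.14 qv1 0.84
```

play_rows --motion '[[[0,-2,0],[2,0,0],0.24],[[0,-4.1,-0.1],[4,0,0],0.24]]'

```text
time_s: 23.3
position: [0.4819, -0.0995, 0.0503]
tcp_rot: [[0.002, 0.603, -0.798], [-0.001, -0.798, -0.603], [-1.0, 0.002, -0.001]]
force: [0.3, -0.7, -0.3]
opening: 0.241
```

```bash
python3 -c "
from h import *
rd2()"
```

```text
23.30 toolaz 217.09 az 218.79 torq/58 0.76  tau1 0.387 Ft_tau 1.24 qv1 1.16
```

play_rows --motion '[[[0,-2,0],[2,0,0],0.24]]'

```text
time_s: 23.4
position: [0.4806, -0.0979, 0.0502]
tcp_rot: [[0.002, 0.575, -0.818], [-0.001, -0.818, -0.575], [-1.0, 0.002, -0.001]]
force: [-0.5, -1.4, 0.5]
opening: 0.24
```

```bash
python3 -c "
from h import *
rd2()"
```

```text
23.40 toolaz 215.09 az 216.80 torq/58 0.88  tau1 0.404 Ft_tau 1.24 qv1 1.12
```

play_rows --motion '[[[0,-2,0],[2,0,0],0.24]]'

```text
time_s: 23.5
position: [0.4794, -0.0963, 0.0503]
tcp_rot: [[0.002, 0.546, -0.838], [-0.001, -0.838, -0.546], [-1.0, 0.002, -0.001]]
force: [-0.1, -1.1, -0.3]
opening: 0.237
```

```bash
python3 -c "
from h import *
rd2()"
```

```text
23.50 toolaz 213.09 az 214.83 torq/58 0.85  tau1 0.445 Ft_tau 1.31 qv1 1.20
```

play_rows --motion '[[[0,-2,0],[2,0,0],0.24]]'

```text
time_s: 23.6
position: [0.4783, -0.0946, 0.0502]
tcp_rot: [[0.002, 0.516, -0.856], [-0.001, -0.856, -0.516], [-1.0, 0.002, -0.001]]
force: [0.3, -0.7, -0.3]
opening: 0.239
```

```bash
python3 -c "
from h import *
rd2()"
```

```text
23.60 toolaz 211.09 az 212.88 torq/58 0.78  tau1 0.480 Ft_tau 1.37 qv1 1.30
```

play_rows --motion '[[[0,-2,0],[2,0,0],0.24]]'

```text
time_s: 23.7
position: [0.4772, -0.0929, 0.0502]
tcp_rot: [[0.001, 0.486, -0.874], [-0.001, -0.874, -0.486], [-1.0, 0.001, -0.001]]
force: [-0.4, -2.3, 0.1]
opening: 0.235
```

```bash
python3 -c "
from h import *
rd2()"
```

```text
23.70 toolaz 209.09 az 210.92 torq/58 1.84  tau1 0.511 Ft_tau 1.41 qv1 1.31
```

play_rows --motion '[[[0,-2,0],[2,0,0],0.24]]'

```text
time_s: 23.8
position: [0.4761, -0.0912, 0.0502]
tcp_rot: [[0.001, 0.455, -0.89], [-0.001, -0.89, -0.455], [-1.0, 0.001, -0.001]]
force: [-0.7, -0.6, -1.2]
opening: 0.238
```

```bash
python3 -c "
from h import *
rd2()"
```

```text
23.80 toolaz 207.09 az 208.94 torq/58 0.20  tau1 0.537 Ft_tau 1.44 qv1 1.34
```

play_rows --motion '[[[0,-2,0],[2,0,0],0.24]]'

```text
time_s: 23.9
position: [0.4752, -0.0894, 0.0502]
tcp_rot: [[0.001, 0.424, -0.906], [-0.001, -0.906, -0.424], [-1.0, 0.001, -0.001]]
force: [0.3, -1.8, -0.4]
opening: 0.239
```

```bash
python3 -c "
from h import *
rd2()"
```

```text
23.90 toolaz 205.09 az 207.00 torq/58 1.83  tau1 0.669 Ft_tau 1.75 qv1 1.51
```

play_rows --motion '[[[0,-2,0],[2,0,0],0.24]]'

```text
time_s: 24.0
position: [0.4744, -0.0877, 0.0502]
tcp_rot: [[0.001, 0.392, -0.92], [-0.001, -0.92, -0.392], [-1.0, 0.001, -0.001]]
force: [-1.0, -2.0, -0.2]
opening: 0.242
```

```bash
python3 -c "
from h import *
rd2()"
```

```text
24.00 toolaz 203.10 az 205.15 torq/58 1.47  tau1 0.918 Ft_tau 2.34 qv1 1.42
```

play_rows --motion '[[[0,-2,0],[2,0,0],0.24]]'

```text
time_s: 24.1
position: [0.4736, -0.0859, 0.0503]
tcp_rot: [[0.001, 0.36, -0.933], [-0.001, -0.933, -0.36], [-1.0, 0.002, -0.001]]
force: [-0.8, -2.5, 0.7]
opening: 0.241
```

```bash
python3 -c "
from h import *
rd2()"
```

```text
24.10 toolaz 201.11 az 203.33 torq/58 2.01  tau1 1.160 Ft_tau 2.89 qv1 1.59
```

play_rows --motion '[[[0,-2,0],[2,0,0],0.24]]'

```text
time_s: 24.2
position: [0.4729, -0.0842, 0.0503]
tcp_rot: [[0.001, 0.327, -0.945], [-0.001, -0.945, -0.327], [-1.0, 0.002, -0.001]]
force: [-1.0, -3.0, -0.0]
opening: 0.235
```

```bash
python3 -c "
from h import *
rd2()"
```

```text
24.20 toolaz 199.11 az 201.50 torq/58 2.49  tau1 1.391 Ft_tau 3.40 qv1 1.68
```

play_rows --motion '[[[0,-2.2,0],[2,0,0],0.24]]'

```text
time_s: 24.3
position: [0.4722, -0.0823, 0.0503]
tcp_rot: [[0.001, 0.294, -0.956], [-0.002, -0.956, -0.294], [-1.0, 0.002, -0.001]]
force: [-0.4, -3.8, 0.9]
opening: 0.24
```

```bash
python3 -c "
from h import *
rd2()"
```

```text
24.30 toolaz 197.12 az 199.51 torq/58 3.50  tau1 1.667 Ft_tau 3.99 qv1 1.94
```

play_rows --motion '[[[0,-2.2,0],[2,0,0],0.24]]'

```text
time_s: 24.4
position: [0.4715, -0.0802, 0.0503]
tcp_rot: [[0.001, 0.261, -0.965], [-0.002, -0.965, -0.261], [-1.0, 0.002, -0.001]]
force: [-1.6, -4.0, 0.5]
opening: 0.238
```

```bash
python3 -c "
from h import *
rd2()"
```

```text
24.40 toolaz 195.13 az 197.43 torq/58 3.44  tau1 1.916 Ft_tau 4.50 qv1 1.92
```

play_rows --motion '[[[0,-2.2,0],[2,0,0],0.24]]'

```text
time_s: 24.5
position: [0.4709, -0.0782, 0.0503]
tcp_rot: [[0.001, 0.227, -0.974], [-0.002, -0.974, -0.227], [-1.0, 0.002, -0.001]]
force: [-1.2, -3.9, 0.1]
opening: 0.241
```

```bash
python3 -c "
from h import *
rd2()"
```

```text
24.50 toolaz 193.13 az 195.37 torq/58 3.50  tau1 2.150 Ft_tau 4.96 qv1 2.01
```

play_rows --motion '[[[0,-2.2,0],[2,0,0],0.24]]'

```text
time_s: 24.6
position: [0.4703, -0.0761, 0.0503]
tcp_rot: [[0.001, 0.193, -0.981], [-0.002, -0.981, -0.193], [-1.0, 0.002, -0.001]]
force: [-1.9, -6.0, 0.9]
opening: 0.24
```

```bash
python3 -c "
from h import *
rd2()"
```

```text
24.60 toolaz 191.14 az 193.30 torq/58 5.52  tau1 2.367 Ft_tau 5.38 qv1 2.14
```

play_rows --motion '[[[0,-2.2,0],[2,0,0],0.24]]'

```text
time_s: 24.7
position: [0.4698, -0.0741, 0.0503]
tcp_rot: [[0.001, 0.159, -0.987], [-0.002, -0.987, -0.159], [-1.0, 0.002, -0.001]]
force: [-2.3, -5.4, 1.0]
opening: 0.24
```

```bash
python3 -c "
from h import *
rd2()"
```

```text
24.70 toolaz 189.15 az 191.23 torq/58 4.95  tau1 2.570 Ft_tau 5.76 qv1 2.22
```

play_rows --motion '[[[0,-2.2,0],[2,0,0],0.24]]'

```text
time_s: 24.8
position: [0.4694, -0.0719, 0.0503]
tcp_rot: [[0.001, 0.124, -0.992], [-0.002, -0.992, -0.124], [-1.0, 0.002, -0.0]]
force: [-2.6, -6.2, 1.8]
opening: 0.239
```

```bash
python3 -c "
from h import *
rd2()"
```

```text
24.80 toolaz 187.15 az 189.13 torq/58 5.87  tau1 2.761 Ft_tau 6.11 qv1 2.34
```

play_rows --motion '[[[0,-2.2,0],[2,0,0],0.24]]'

```text
time_s: 24.9
position: [0.4691, -0.0698, 0.0504]
tcp_rot: [[0.001, 0.09, -0.996], [-0.002, -0.996, -0.09], [-1.0, 0.002, -0.0]]
force: [-2.4, -6.3, 1.8]
opening: 0.237
```

```bash
python3 -c "
from h import *
rd2()"
```

```text
24.90 toolaz 185.16 az 187.05 torq/58 6.14  tau1 2.939 Ft_tau 6.43 qv1 2.47
```

play_rows --motion '[[[0,-2.2,0],[2,0,0],0.24]]'

```text
time_s: 25.0
position: [0.4688, -0.0677, 0.0503]
tcp_rot: [[0.0, 0.055, -0.998], [-0.002, -0.998, -0.055], [-1.0, 0.002, -0.0]]
force: [-2.8, -6.4, 1.8]
opening: 0.241
```

```bash
python3 -c "
from h import *
rd2()"
```

```text
25.00 toolaz 183.16 az 184.99 torq/58 6.24  tau1 3.106 Ft_tau 6.74 qv1 2.37
```

play_rows --motion '[[[0,-2.2,0],[2,0,0],0.24]]'

```text
time_s: 25.1
position: [0.4686, -0.0655, 0.0504]
tcp_rot: [[0.0, 0.02, -1.0], [-0.002, -1.0, -0.02], [-1.0, 0.002, -0.0]]
force: [-3.5, -6.5, 2.0]
opening: 0.235
```

```bash
python3 -c "
from h import *
rd2()"
```

```text
25.10 toolaz 181.17 az 182.92 torq/58 6.46  tau1 3.263 Ft_tau 7.02 qv1 2.50
```

play_rows --motion '[[[0,-2.2,0],[2,0,0],0.24]]'

```text
time_s: 25.2
position: [0.4684, -0.0633, 0.0504]
tcp_rot: [[0.0, -0.014, -1.0], [-0.002, -1.0, 0.014], [-1.0, 0.002, -0.0]]
force: [-3.1, -7.2, 2.7]
opening: 0.237
```

```bash
python3 -c "
from h import *
rd2();
for i in range(6): bot.capture('wrist');rd2()
lev(1,'pics/w22.png')"
```

```text
25.20 toolaz 179.17 az 180.81 torq/58 7.31  tau1 3.411 Ft_tau 7.30 qv1 2.43
25.25 toolaz 179.12 az 180.55 torq/58 6.53  tau1 3.095 Ft_tau 6.62 qv1 -0.17
25.30 toolaz 179.22 az 180.58 torq/58 6.69  tau1 3.068 Ft_tau 6.56 qv1 -0.07
25.35 toolaz 179.25 az 180.58 torq/58 6.37  tau1 2.969 Ft_tau 6.35 qv1 -0.03
25.40 toolaz 179.24 az 180.61 torq/58 6.78  tau1 2.914 Ft_tau 6.23 qv1 -0.12
25.45 toolaz 179.24 az 180.61 torq/58 6.16  tau1 2.885 Ft_tau 6.17 qv1 -0.10
25.50 toolaz 179.24 az 180.60 torq/58 6.86  tau1 2.870 Ft_tau 6.14 qv1 -0.03
t 25.55 F [-3.41 -5.68  1.56] M [-1.018  0.642  0.013] pos [ 0.4683 -0.0631  0.0504]
az_tool-90 179.24 az_pos 180.60 r 0.0597 Ftan 5.64 Frad 3.47 torque/58mm 5.80 open 0.238
```

View pics/w22.png

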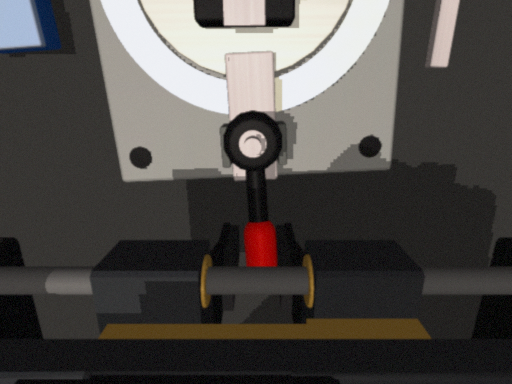

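play_rows --motion '[[[0,0,0],[0,0,0],0.4],[[0,0,0],[0,0,0],0.5],[[0,0,0],[0,0,0],0.5],[[-30,0,0],[0,0,0],0.5],[[-70,0,0],[0,0,0],0.6],[[-110,0,0],[0,0,0],0.6],[[-140,0,0],[0,0,0],0.6],[[-150,0,0],[0,0,0],0.6]]'

```text
time_s: 26.35
position: [0.4704, -0.0624, 0.2031]
tcp_rot: [[0.006, -0.013, -1.0], [-0.002, -1.0, 0.013], [-1.0, 0.002, -0.006]]
force: [0.4, -0.8, 0.0]
opening: 0.594
```

```bash
python3 -c "
from h import *
for i in range(4): w=bot.capture('wrist')
import pickle;pickle.dump(w,open('w23.pkl','wb'));cv2.imwrite('pics/w23.png',w['img'])
m=red(w);N,l,st,ce=cv2.connectedComponentsWithStats(m)
for i in range(1,N):
  if st[i,4]>50: g=ray(w,ce[i],.065);print(st[i],ce[i],g,az(g[:2]-K)%360,np.linalg.norm(g[:2]-K))
t=bot.capture('top');cv2.imwrite('pics/top23.png',cv2.resize(t['img'][145:265,210:330],None,fx=5,fy=5,interpolation=cv2.INTER_CUBIC))
rd2()
"
```

```text
[252 162  18  34 526] [260.47148289 178.20152091] [ 0.4688236  -0.06544047  0.065     ] 182.84468426334317 0.059249409030437766
26.60 toolaz 179.24 az 179.13 torq/58 0.20  tau1 0.050 Ft_tau 0.11 qv1 -0.11
```

View pics/w23.png

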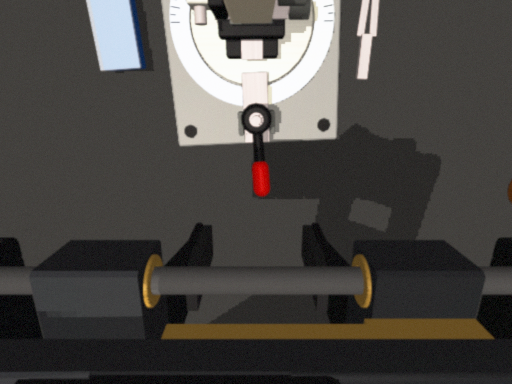

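View pics/top23.png

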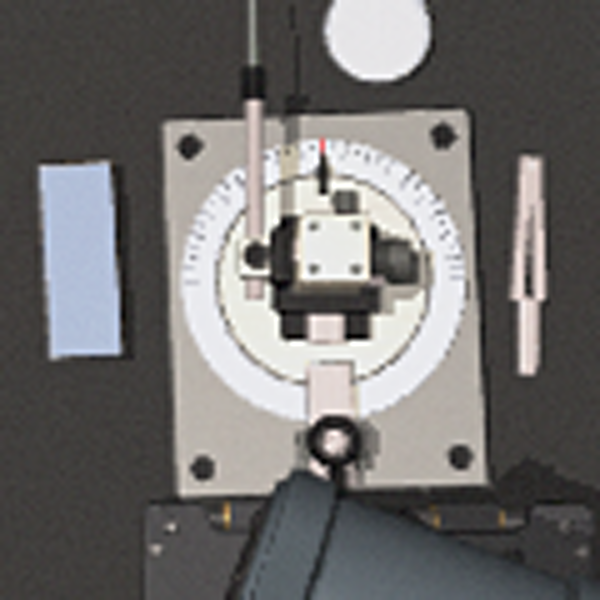

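```bash
python3 -c "
from h import *
t=bot.capture('top');I=t['img'].astype(int)
C=np.array([.620,-.0585])
r=I[172:180,268:282];m=(r[...,2]-r[...,1]).clip(0);m[m<40]=0
ys,xs=np.mgrid[172:180,268:282];c=((xs*m).sum()/m.sum(),(ys*m).sum()/m.sum());p=ray(t,c,.022);print('red',c,p)
for y in range(175,184):
  g=(200-I[y,271:279].mean(1)).clip(0);g[g<40]=0
  if g.sum()>0:
    c=((np.arange(271,279)*g).sum()/g.sum(),y);q=ray(t,c,.026);print('ptr',c,q,I[y,271:279].mean(1).astype(int))
cv2.imwrite('pics/top24.png',cv2.resize(t['img'][165:215,245:305],None,fx=12,fy=12,interpolation=cv2.INTER_CUBIC))
"
```

```text
red (np.float64(274.0), np.float64(173.54918032786884)) [ 0.69828391 -0.06055906  0.022     ]
ptr (np.float64(274.0), 175) [ 0.69349506 -0.06030624  0.026     ] [238 237 235 123 245 237 237 233]
ptr (np.float64(274.0), 176) [ 0.69058268 -0.06026868  0.026     ] [237 239 237  51 178 241 233 204]
ptr (np.float64(274.25269645608626), 177) [ 0.68766491 -0.06096107  0.026     ] [237 241 242  38 145 245 237 234]
ptr (np.float64(274.1023069207623), 178) [ 0.68475902 -0.06048906  0.026     ] [239 240 136  28 102 206 240 237]
ptr (np.float64(274.0175292153589), 179) [ 0.68185266 -0.06020669  0.026     ] [213 170  88  30  81 177 218 220]
ptr (np.float64(274.20083682008374), 180) [ 0.67894051 -0.06069834  0.026     ] [156 185  98  32  88 181 180 146]
ptr (np.float64(274.3013698630137), 181) [ 0.6760318  -0.06095088  0.026     ] [235 234 185  30 126 244 235 234]
ptr (np.float64(274.2908093278464), 182) [ 0.67312727 -0.06088275  0.026     ] [234 234 185  27 129 245 241 242]
ptr (np.float64(275.6669039145907), 183) [ 0.67018774 -0.06481488  0.026     ] [231 230 178  23 107 192  93 108]
```

View pics/top24.png

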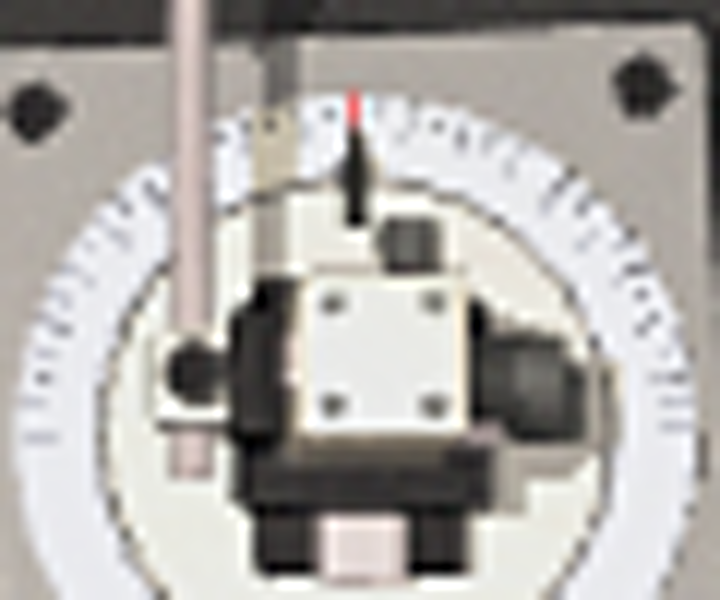

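```bash
python3 -c "
from rig import bot
print(bot.hand_in())"
```

```text
the job is handed in; nothing more can be done
None
```

The job is handed in at about 27 s of the 72 s allowed. `hand_in()` gives no verdict, so whether it passed is not known.

**What I did**
- **Slackening:** I turned the lever about 94° anticlockwise. The force at the handle stayed at about 1 N or less over the last 40°.
- **Swinging the head:** I turned it about 43° by the column onto the red line, starting slowly. The moment at the wrist stayed at or below about 0.36 N m.
- **Retightening:** I tightened once to about 25° past biting, but the force readings were too noisy to trust. I backed off to slack and tightened again, reading the force from the first joint's torque, which showed clearly where the clamp bites. I stopped about 27.4° (0.48 rad) past that point.

**Last checks**
- **Pointer:** in the top picture it stands on the red line to about 0.3 mm, roughly 0.25°. Two earlier wrist-camera views, before retightening, put it within 0.1° and 0.6°.
- **Tightness:** the turn past biting corresponds to 8 N. The measured force over the last degrees of movement was lower, about 6.5 to 7.3 N. The two disagree by up to about 1 N, and the lowest of those readings is below the 7 N limit. I trusted the angle and did not tighten further.
- **Lever and gripper:** the lever stayed where I left it, and the gripper is clear above it.
- **Surroundings:** the last pictures showed no sign that the ring, the capillary, or the dish, tweezers and capillary box beside the base had moved. I did not check the well plate, tube rack, bottle or tip box at the end.

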